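Tighten the price-board clamp on the record stall

ROBOT

A 7-joint arm with a two-finger parallel gripper is mounted at the origin on the work surface. World frame = base frame: x ahead of the robot, y to its left, z up, the work surface at z = 0. Lengths are in m, angles in rad, forces in N, time in s.
With the tool pointing down it reaches from about 0.4 to 0.85 m from the base axis. Payload 4.5 kg.
Tool frame: the origin (TCP) lies between the finger pads; the fingertips stand 11 mm ahead of it and the grasp point (between the pads) lies 8 mm behind it (r.nose_length is the distance from the TCP to the fingertips, in m); z points along the fingers, y is the line along which they close (so a half turn about z gives the same grasp; the last joint's range is limited). The gripper opens to 88 mm and grips with 3 to 60 N. Pads are 18 mm wide; open, the fingers measure 123 mm over their backs; the gripper's body (75 mm by 187 mm) begins 45 mm behind the grasp point.
Start: joints at [1.289, 0.689, -0.195, 1.565, 0.157, 0.902, -0.215], TCP at [0.194, -0.594, 0.25] pointing down, gripper open.
Joint ranges: [-3.01, 3.01], [-0.46, 2.08], [-1.47, 1.51], [0.13, 2.56], [-1, 4.14], [0.04, 2.09], [-2.66, 2.66]. Speed limits (rad/s): [2.57, 2.57, 3.14, 3.14, 3.14, 3.14, 3.14].

INTERFACE

Orientations are given as a unit quaternion [x, y, z, w].
In Python, from plant import get_state, snapshot, camera_model, r gives the robot as it stands.
- The arm moves only by the shell command python3 -m inch 'ROWS' [FORCE]. ROWS is text: rows parted by semicolons, each of 7 numbers parted by spaces: the opening, from -1 (shut) to 1 (fully open), then the shift along the tool's x, y, z in m, then the turn, a rotation vector about the tool's x, y, z in rad. A call has 1 to 20 rows; each row shifts and turns the commanded pose from where the row before left it, along the tool's axes as they then stand; what a row does not reach is not made up. A row lasts 1/12 s, in which the tool goes at most 41.7 mm and 7.16 degrees, less where a joint would pass 70% of its speed; a pose out of reach is approached as far as the arm can. A call is refused whole if a number of a shift passes 0.0417 or a number of a turn 0.125, either way. A call with a gripper value outside its range is refused whole. The fingers move at their own pace and stop on an object; FORCE is the grip in N (left out, the last holds). Time passes only in rows, so rows that do not move let the fingers close. It gives the time, the measured TCP pose, the force, the opening and the grip force at its end, in the units of the state.
- get_state(): the state, without advancing time (a new reading comes with each control period).
- snapshot(name): name is "scene" or "top"; returns (picture, depth): 420x560x3 uint8, red, green, blue; 420x560 float32, m along the optical axis (not along the pixel's ray), 0 where there is no reading.
- camera_model(name): a dict with "intrinsics" (3x3 intrinsics, pixels), "dist" ([k1, k2, p1, p2, k3] as OpenCV has them; the pictures are not rectified), "view" (4x4, takes a point from world to camera coordinates). Camera axes: x right, y down, z forward; pixel columns grow to the right and rows downward; lengths in m; the calibration is good to about 2 mm. A picture is of the moment at which its call begins. camera_model takes no time and is no camera call.
- r.finish_job(): hands the job in; it is judged then, once.
The state is a dict: "clock": time; "q": joint angles; "qd": joint speeds; "joint_torque": joint torques, N m; "tool_pos": TCP position; "eef_rot": TCP orientation; "contact_force": force on the tool from outside, world axes, zero at the start; "moment": the same for the moment, N m; "opening": opening from 0.0 (shut) to 1.0 (fully open); "finger_force": force on a finger pad.
Only numpy, scipy, OpenCV 4.12 (cv2) and the standard library are available. Lean on these libraries where they do the work, as an engineer would, in place of code of your own. Each camera call takes 0.05 s, during which the arm holds its last target. There are 200 camera calls.

TASK

Take the hex key from its wooden cradle, feel it down into the recessed socket of the price-board clamp and turn it clockwise, regrasping as needed, until the screw is fully home against its stop. Then put the key back as it was, hanging upright by its cross-bar over the two cheeks of the cradle, and let go of it. Leave everything else on the table where it is.

Things in the scene. Friction and masses are not known exactly. Their poses are not given: they have to be found in the camera images.
- key_grip (a point): Hex key, upright, tip down, 150 mm tall, 0.3-0.5 kg; this point: middle of its grip. Top: black square block 34 x 34 mm, from 28 mm below this point to 20 mm above, faces to own x and y. Under it a dark steel cross-bar along own y, 150 long, 20 wide, 14 tall, underside 42 mm below this point. Then a round shaft 16 mm thick and the hex end (see key_tip). Own z up along the key.
- key_tip (a point): Nose of the key, on its axis, 130 mm below key_grip; same axes. The steel hex end is 20 mm across flats and 47 mm long, counted with a tapered hexagonal nose 7 mm long (13 mm across flats at the very tip). Two of its flats face own x and -x, so it repeats every 60 degrees.
- socket (a point): Centre of the mouth of the screw's upright hex socket, 43 mm above the table, at the bottom of a round well 48 mm wide, 12 mm deep in a fixed aluminium block 110 x 120 x 55 mm. Socket: 21.6 mm across flats, 30 mm deep, flats facing own x and -x (repeats every 60 degrees), own z up; turns with the screw. The key has about 10 degrees of play either way and stands in it when let go.
- screw (a joint): Turn of the screw in rad; grows clockwise seen from above. 5.2 is fully home, against a hard stop; 2.6 to 3.6 rad are left at the start. Friction about 0.15 N m; it stays where it is left. Turning moves a steel jaw 2 mm per rad towards the price board.
- board (a point): Middle of the top edge of the price board: a blank dark slate fixed in the clamp, 150 mm wide, 6 mm thick, its top 123 mm above the table, 117 mm from the screw's axis along the clamp's own y. Keep clear of it. Axes: the clamp's (own z up, own x along the board).
- cradle_top (a point): Middle of the fixed plywood cradle, level with the tops of its two cheeks (104 mm above the table), on which the key's bar lies along own y. Cheeks: 18 mm thick, centred 48 mm to each side along own y, 90 mm long along own x, 78 mm clear between them. Lugs 8 mm tall leave a notch 40 mm wide (own x) for the bar. Hung, the key's tip is 88 mm below this point.
- tape: Bystander: roll of clear tape 100 mm wide, 45 mm tall. Origin: centre of its underside.
- cases: Bystander: stack of disc cases 125 x 142 x 50 mm. Origin: centre of its underside.
- spray: Bystander: white bottle of record cleaner, 64 mm wide, 190 mm tall. Origin: centre of its underside.
- mug: Bystander: blue mug, 80 mm wide, 90 mm tall. Origin: centre of its underside.
- tin: Bystander: green cash tin 120 x 160 x 80 mm. Origin: centre of its underside.
- single: Bystander: record sleeve lying flat, 180 x 180 x 8 mm. Origin: centre of its underside.
- pad: Bystander: pad of price stickers 100 x 70 x 12 mm. Origin: centre of its underside.
Things that resemble listed ones, but are neither listed nor needed, are in the scene too. Leave any blue look-alike of the part that bears key_grip alone. There is more than one size of the part that bears socket; the job needs the larger.

How it is judged:
By the outcome, as a careful person would: the job done as asked, in the order asked, and still so for the second after the job is handed in, with the robot touching nothing.
It also fails if it takes over 72 s, if anything falls off the work surface, if the arm or the gripper's body presses on something with over 40 N, if the wrist force passes 120 N, or if a joint passes its speed limit or range.

## Working session

There is one attempt and no reset: what is moved stays moved. The work goes in short steps, Python scripts to look and compute and a shell command to move; the robot and the scene stay as the last step left them, time stands still between calls to the robot, and variables do not carry over. Pictures are saved under pics/ and viewed, at most 10 in all, crops included, and the job is handed in when it is done.

```bash
mkdir -p pics; ls; python3 - <<'E'
from plant import *
import cv2,numpy as np
for n in ("scene","top"):
    p,d=snapshot(n); cv2.imwrite(f"pics/{n}0.png",cv2.resize(p[:,:,::-1],(800,600))); np.savez(f"{n}0.npz",p=p,d=d)
    m=camera_model(n); print(n,m["intrinsics"],m["dist"],m["view"])
s=get_state();print(s)
E
```

```text
pics
scene [[379.40414671   0.         286.82282447]
 [  0.         379.40414671 206.66694537]
 [  0.           0.           1.        ]] [-0.08198106  0.          0.          0.          0.        ] [[-0.86375908  0.50367781  0.01512983  0.41863791]
 [ 0.30259377  0.54246037 -0.78369238 -0.04598499]
 [-0.40293579 -0.67234322 -0.62096484  1.47681173]
 [ 0.          0.          0.          1.        ]]
top [[460.11732748   0.         269.58503452]
 [  0.         460.11732748 207.75335344]
 [  0.           0.           1.        ]] [-0.15359191  0.          0.          0.          0.        ] [[-0.00617677 -0.9999798   0.00149829  0.01010188]
 [-0.99229125  0.0059438  -0.12378506  0.50221459]
 [ 0.12377366 -0.00225133 -0.99230792  1.32382472]
 [ 0.          0.          0.          1.        ]]
{'clock': 0.1, 'q': array([ 1.28877877,  0.68993183, -0.19450304,  1.56622368,  0.15729952,
        0.90251758, -0.21511423]), 'qd': array([ 0.00145363, -0.00154345, -0.00126065, -0.00187692, -0.00032811,
        0.00015179, -0.00055843]), 'joint_torque': array([-2.48964418e-03, -5.28503323e+01, -1.27157271e+00, -1.53835666e+01,
       -5.26488782e-02,  2.01349707e-03,  4.40550423e-05]), 'tool_pos': array([ 0.19390003, -0.59358133,  0.24897435]), 'eef_rot': array([ 9.87554275e-01,  1.57276316e-01, -1.97893527e-04, -8.21833165e-04]), 'contact_force': array([0.33628301, 0.13411459, 0.38684847]), 'moment': array([ 0.00404462, -0.01057592, -0.04083294]), 'finger_force': 0.0, 'opening': 0.99929153070797}
```

View pics/scene0.png

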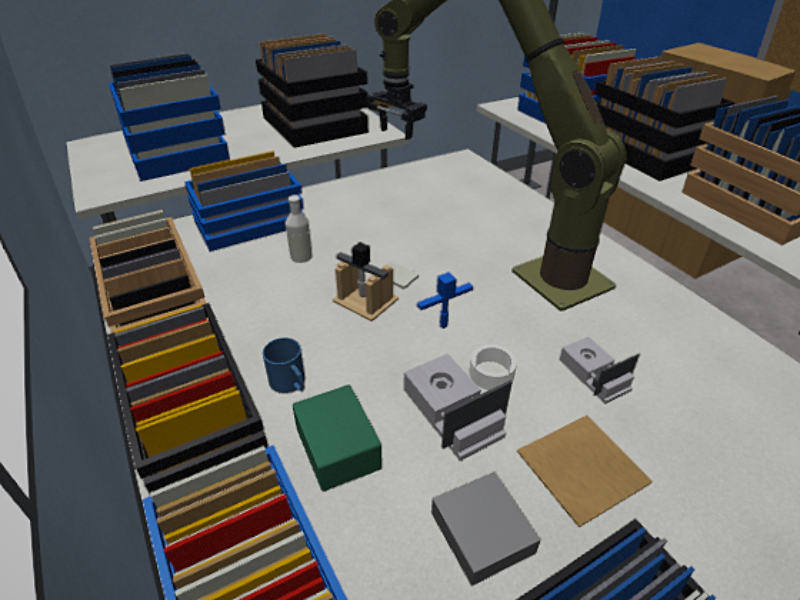

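View pics/top0.png

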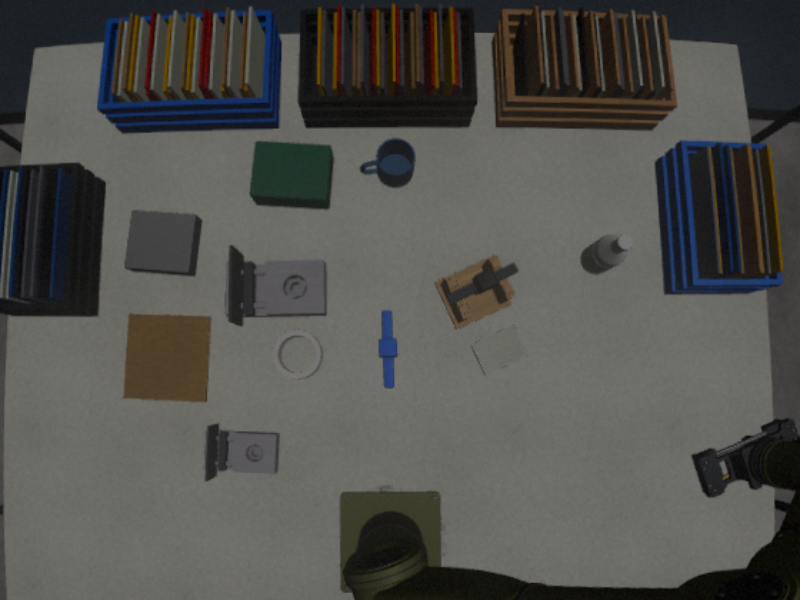

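Top picture (800×600): the candidates for the key are the black key in the cradle at (485,278) and the blue look-alike at (388,347), so I choose the black one. The candidates for the clamp are the larger at (295,287) and the smaller at (255,452), so I choose the larger.

```bash
cat > h.py <<'E'
import cv2,numpy as np
from plant import *
def cloud(n,p=None,d=None):
    if d is None: p,d=snapshot(n)
    m=camera_model(n);K=np.array(m["intrinsics"]);V=np.array(m["view"])
    h,w=d.shape; u,v=np.meshgrid(np.arange(w),np.arange(h))
    q=cv2.undistortPoints(np.stack([u,v],-1).reshape(-1,1,2).astype(np.float64),K,np.array(m["dist"])).reshape(h,w,2)
    c=np.dstack([q*d[...,None],d])
    W=(c-V[:3,3])@V[:3,:3]; W[d<=0]=np.nan
    return p,W
def pix(n,P):
    m=camera_model(n);V=np.array(m["view"])
    return cv2.projectPoints(np.atleast_2d(P).astype(float),cv2.Rodrigues(V[:3,:3])[0],V[:3,3],np.array(m["intrinsics"]),np.array(m["dist"]))[0].reshape(-1,2)
def rect(W,c,r,z0,z1):
    k=(np.hypot(W[...,0]-c[0],W[...,1]-c[1])<r)&(W[...,2]>z0)&(W[...,2]<z1)
    P=W[k]; a=cv2.minAreaRect(P[:,:2].astype(np.float32)*1000); return len(P),np.round(P.mean(0),4),a
E
python3 - <<'E'
from h import *
z=np.load("top0.npz");p,W=cloud("top",z["p"],z["d"])
s=1/1.42857
at=lambda x,y:W[int(y*s),int(x*s)]
k=at(485,275);c=at(318,287);print(k,c,at(295,287),at(255,440),at(100,560))
print("block",rect(W,k,.04,.15,.18)); print("bar",rect(W,k,.1,.11,.13)); print("cheeks",rect(W,k,.1,.095,.116))
print("clampblock",rect(W,at(295,270),.09,.05,.06)); print("board",rect(W,at(237,287),.09,.115,.13))
print("well",rect(W,at(295,287),.035,.03,.048))
for n,P in dict(tape=(299,355),cases=(163,242),tin=(292,172),mug=(396,162),spray=(605,253),blue=(388,347)).items(): print(n,at(*P))
a=cv2.resize(p[int(230*s):int(340*s),int(430*s):int(540*s)],(400,400),interpolation=cv2.INTER_CUBIC)
b=cv2.resize(p[int(230*s):int(340*s),int(225*s):int(335*s)],(400,400),interpolation=cv2.INTER_CUBIC)
cv2.imwrite("pics/crop1.png",np.hstack([a,b])[:,:,::-1])
E
```

```text
[ 0.5266091  -0.17821463  0.16690928] [0.52286019 0.14515096 0.05464809] [0.52935329 0.19780804 0.01132695] [0.21089375 0.27383168 0.03669783] [-5.54887378e-02  6.18164148e-01 -4.41859676e-04]
block (171, array([ 0.5178, -0.1809,  0.1645]), ((518.3018798828125, -181.5531768798828), (33.9535026550293, 34.236515045166016), 22.293642044067383))
bar (373, array([ 0.5144, -0.1754,  0.1162]), ((514.2850341796875, -182.58111572265625), (74.61959838867188, 148.27333068847656), 23.8857479095459))
cheeks (438, array([ 0.5133, -0.1781,  0.108 ]), ((515.7822875976562, -181.7718505859375), (90.20313262939453, 148.03065490722656), 23.570476531982422))
clampblock (1190, array([0.5259, 0.1929, 0.0548]), ((522.3051147460938, 207.06838989257812), (110.58042907714844, 147.8142852783203), 0.40613552927970886))
board (158, array([0.5209, 0.3086, 0.1223]), ((520.614501953125, 308.7478332519531), (145.79925537109375, 7.503655910491943), 0.8135340213775635))
well (135, array([0.5241, 0.1949, 0.0412]), ((524.1743774414062, 195.5234375), (45.33272171020508, 45.544857025146484), 25.8928165435791))
tape [ 0.38593983  0.1890702  -0.00078244]
cases [0.62015185 0.47280737 0.04717145]
tin [0.75612681 0.19766206 0.0818217 ]
mug [ 0.80157802 -0.01784415  0.0052443 ]
spray [ 0.57399337 -0.4230478   0.13157618]
blue [0.39558666 0.00411239 0.14917081]
```

View pics/crop1.png

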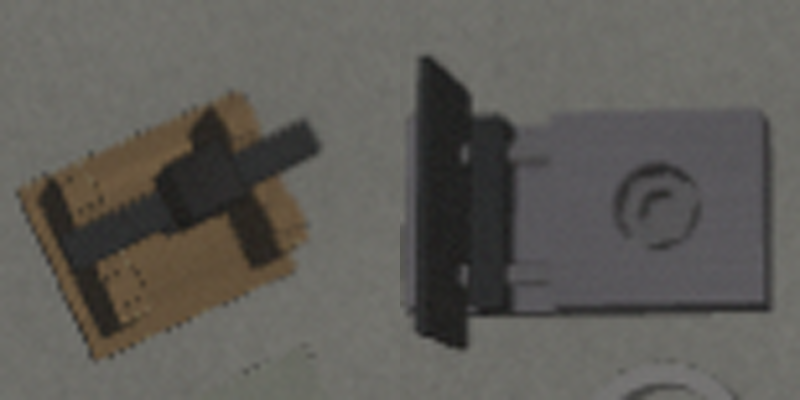

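The left crop shows the black key at about (205,180), hung by its bar in the cradle. The right crop shows the large clamp with its well at about (657,206) and the slate at the left, so both choices hold. I'm setting out above the key.

```bash
cat >> h.py <<'E'
from scipy.spatial.transform import Rotation as R
def yaw():
    x=R.from_quat(get_state()["eef_rot"]).as_matrix(); return np.degrees(np.arctan2(x[1,0],x[0,0]))
def need(x,y,z,yw=None):
    s=get_state();M=R.from_quat(s["eef_rot"]);d=M.inv().apply(np.array([x,y,z])-s["tool_pos"])
    t=0
    if yw is not None: t=(R.from_matrix(np.c_[[np.cos(yw:=np.radians(yw)),np.sin(yw),0],[np.sin(yw),-np.cos(yw),0],[0,0,-1]]).as_matrix()); t=(M.inv()*R.from_matrix(t)).as_rotvec()
    print("shift",d.round(4),"turn",np.round(t,4),"q",s["q"].round(2),"pos",s["tool_pos"].round(4),"yaw",round(yaw(),2),"t",round(s["clock"],2))
E
python3 -m inch '1 .01 -.007 0 0 0 0;1 .02 -.0133 0 0 0 0;1 .0295 -.0197 0 0 0 0;1 .0295 -.0197 0 0 0 0;1 .0295 -.0197 0 0 0 0;1 .0295 -.0197 0 0 0 0;1 .0295 -.0197 0 0 0 0;1 .0295 -.0197 0 0 0 0;1 .0295 -.0197 0 0 0 0;1 .0295 -.0197 0 0 0 0;1 .0295 -.0197 0 0 0 0;1 .0295 -.0197 0 0 0 0;1 .0295 -.0197 0 0 0 0;1 .0295 -.0197 0 0 0 0;1 .0295 -.0197 0 0 0 -.03;1 .02 -.0133 0 0 0 -.03;1 .01 -.007 0 0 0 -.03;1 0 0 0 0 0 0' 30
python3 -c "
from h import *
need(.518,-.1815,.138,23.6)"
```

```text
clock: 1.6
tool_pos: [0.5237, -0.1695, 0.2496]
eef_rot: [0.979, 0.205, 0.001, -0.001]
contact_force: [0.4, -0.5, -0.8]
opening: 0.996
finger_force: 0.0
shift [-0.0102  0.0089  0.1116] turn [-0.0016 -0.0016  0.0011] q [ 0.33  0.59 -0.17  1.79  0.13  0.77 -1.06] pos [ 0.5237 -0.1695  0.2496] yaw 23.66 t 1.6
```

```bash
python3 -m inch '1 -.005 .0045 0 0 0 -.05;1 -.005 .0045 0 0 0 -.1;1 0 0 0 0 0 -.12;1 0 0 0 0 0 -.12;1 0 0 0 0 0 -.12;1 0 0 0 0 0 -.12;1 0 0 0 0 0 -.12;1 0 0 0 0 0 -.12;1 0 0 0 0 0 -.12;1 0 0 0 0 0 -.12;1 0 0 0 0 0 -.12;1 0 0 0 0 0 -.12;1 0 0 0 0 0 -.12;1 0 0 0 0 0 -.12;1 0 0 0 0 0 -.12;1 0 0 0 0 0 -.12'
python3 -m inch '1 0 0 0 0 0 -.12;1 0 0 0 0 0 -.12;1 0 0 0 0 0 -.12;1 0 0 0 0 0 -.12;1 0 0 0 0 0 -.12;1 0 0 0 0 0 -.12;1 0 0 0 0 0 -.12;1 0 0 0 0 0 -.12;1 0 0 0 0 0 -.12;1 0 0 0 0 0 -.12;1 0 0 0 0 0 -.1;1 0 0 0 0 0 -.05;1 0 0 0 0 0 0'
python3 -c "
from h import *
need(.518,-.1815,.138,203.6)"
```

```text
clock: 2.93
tool_pos: [0.5151, -0.1884, 0.2493]
eef_rot: [0.437, 0.9, -0.001, -0.001]
contact_force: [-0.3, 0.3, -0.0]
opening: 1.0
finger_force: 0.0
clock: 4.02
tool_pos: [0.5152, -0.1883, 0.2489]
eef_rot: [-0.219, 0.976, -0.0, -0.001]
contact_force: [1.0, -0.6, -0.2]
opening: 0.995
finger_force: 0.0
shift [-0.0058  0.005   0.1109] turn [-0.0004 -0.003   0.0301] q [ 0.85  0.78 -1.06  1.77  0.78  1.07  1.52] pos [ 0.5152 -0.1883  0.2489] yaw -154.67 t 4.02
```

```bash
python3 -m inch '1 -.003 .0025 .01 0 0 .015;1 -.003 .0025 .02 0 0 .015;1 0 0 .025 0 0 0;1 0 0 .025 0 0 0;1 0 0 .02 0 0 0;1 0 0 .01 0 0 0;1 0 0 0.001 0 0 0;1 0 0 0 0 0 0'
python3 - <<'E'
from h import *
need(.518,-.1815,.138,203.6)
p,W=cloud("scene")
c=pix("scene",[.518,-.18,.14])[0].astype(int);x,y=c
q,W2=cloud("top");u,v=pix("top",[.518,-.18,.14])[0].astype(int)
cv2.imwrite("pics/g1.png",np.hstack([cv2.resize(p[y-50:y+50,x-50:x+50],(400,400)),cv2.resize(q[v-50:v+50,u-50:u+50],(400,400))])[:,:,::-1])
E
```

```text
clock: 4.68
tool_pos: [0.52, -0.1794, 0.1388]
eef_rot: [-0.205, 0.979, -0.0, -0.0]
contact_force: [0.2, 0.5, 0.1]
opening: 1.001
finger_force: 0.0
shift [ 0.0026 -0.0011  0.0008] turn [-0.0002 -0.0008  0.0008] q [ 0.76  0.92 -0.93  1.87  0.96  0.88  1.32] pos [ 0.52   -0.1794  0.1388] yaw -156.35 t 4.68
```

View pics/g1.png

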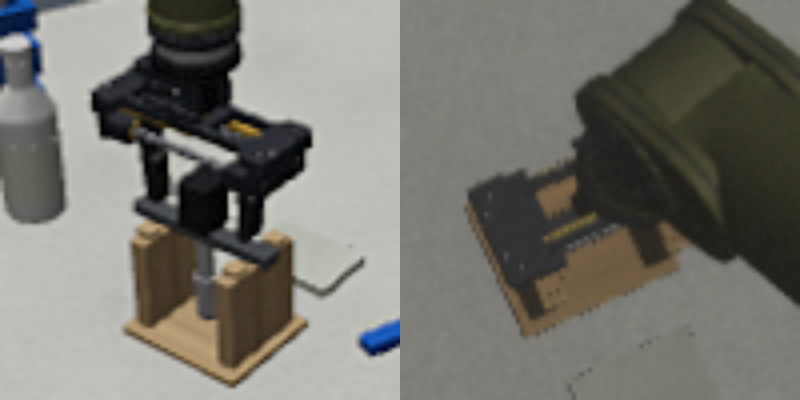

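The left crop shows the block at about (202,205) centred between the open fingers, which stand clear above the bar. I'm nudging 2.6 mm, closing, and lifting a little.

```bash
python3 -m inch '1 .0026 -.001 .0008 0 0 0;0.3 0 0 0 0 0 0;-.2 0 0 0 0 0 0;-1 0 0 0 0 0 0;-1 0 0 0 0 0 0;-1 0 0 0 0 0 0;-1 0 0 0 0 0 0;-1 0 0 0 0 0 0;-1 0 0 0 0 0 0' 35
python3 -c "
from h import *
need(.518,-.1815,.138,203.6)"
```

```text
clock: 5.53
tool_pos: [0.5185, -0.1808, 0.1379]
eef_rot: [-0.206, 0.979, -0.0, 0.0]
contact_force: [1.2, -3.8, -0.4]
opening: 0.417
finger_force: 1.8
shift [ 0.0007 -0.0005 -0.0001] turn [-0.0002 -0.      0.0024] q [ 0.76  0.92 -0.93  1.87  0.97  0.88  1.32] pos [ 0.5185 -0.1808  0.1379] yaw -156.26 t 5.53
```

```bash
python3 -m inch '-1 0 0 0 0 0 0;-1 0 0 0 0 0 0;-1 0 0 0 0 0 0;-1 0 0 0 0 0 0;-1 0 0 -.004 0 0 0;-1 0 0 -.008 0 0 0;-1 0 0 -.015 0 0 0;-1 0 0 -.025 0 0 0;-1 0 0 -.03 0 0 0;-1 0 0 -.03 0 0 0;-1 0 0 -.03 0 0 0;-1 0 0 -.025 0 0 0;-1 0 0 -.012 0 0 0;-1 0 0 0 0 0 0' 40
python3 -c "
from h import *
s=get_state();print(s['finger_force'],s['opening'])
need(.5225,.1935,.317,203.6)"
```

```text
clock: 6.7
tool_pos: [0.5194, -0.18, 0.3196]
eef_rot: [-0.206, 0.979, -0.001, 0.002]
contact_force: [0.3, 0.2, -5.1]
opening: 0.385
finger_force: 39.8
39.79414142668247 0.3848265758812283
shift [-0.1533  0.3406  0.0023] turn [-0.0025  0.0039  0.0028] q [ 0.86  0.7  -1.11  1.68  0.67  1.19  1.57] pos [ 0.5194 -0.18    0.3196] yaw -156.24 t 6.7
```

```bash
python3 -m inch '-1 -.0032 .0071 0 0 0 0;-1 -.0064 .0142 0 0 0 0;-1 -.0096 .0213 0 0 0 0;-1 -.0128 .0284 0 0 0 0;-1 -.0128 .0284 0 0 0 0;-1 -.0128 .0284 0 0 0 0;-1 -.0128 .0284 0 0 0 0;-1 -.0128 .0284 0 0 0 0;-1 -.0128 .0284 0 0 0 0;-1 -.0128 .0284 0 0 0 0;-1 -.0128 .0284 0 0 0 0;-1 -.0128 .0284 0 0 0 0;-1 -.0096 .0213 0 0 0 0;-1 -.0064 .0142 0 0 0 0;-1 -.0032 .0071 0 0 0 0;-1 0 0 0 0 0 0'
python3 - <<'E'
from h import *
need(.5225,.1935,.317,203.6)
for n in ("top","scene"):
    z=np.load(n+"0.npz");p,W=cloud(n,z["p"],z["d"])
    V=np.array(camera_model(n)["view"]);C=-V[:3,:3].T@V[:3,3]
    t=(.055-C[2])/(W[...,2]-C[2]); Q=C+(W-C)*t[...,None]
    for th in (.052,.050,.047):
        k=(W[...,2]<th)&(np.hypot(Q[...,0]-.523,Q[...,1]-.193)<.036)
        P=Q[k][:,:2]*1000;(c,r)=cv2.minEnclosingCircle(P.astype(np.float32));print(n,th,len(P),P.mean(0).round(1),np.round(c,1),round(r,1), "area r",np.ptp(P,axis=0))
    k=(abs(W[...,2]-.055)<.004)&(abs(W[...,0]-.523)<.08)&(W[...,1]>.12)&(W[...,1]<.24)
    P=W[k];print("blk",[np.percentile(P[:,i],[.5,99.5]).round(4) for i in (0,1)])
    print(rect(W,(.521,.309),.09,.115,.13))
    t=(.043-C[2])/(W[...,2]-C[2]); Q=C+(W-C)*t[...,None]
    k=(W[...,2]<.037)&(np.hypot(Q[...,0]-.523,Q[...,1]-.193)<.02);P=Q[k]
    print("hex",len(P),P.mean(0).round(4))
    print("cradle/key", rect(W,(.518,-.1815),.04,.15,.18)[1:])
q,W2=cloud("top");u,v=pix("top",[.522,.193,.055])[0].astype(int)
p,W=cloud("scene");x,y=pix("scene",[.522,.193,.12])[0].astype(int)
cv2.imwrite("pics/s1.png",np.hstack([cv2.resize(p[y-70:y+70,x-70:x+70],(400,400)),cv2.resize(np.load("top0.npz")["p"][v-25:v+25,u-25:u+25],(400,400),interpolation=cv2.INTER_CUBIC)])[:,:,::-1])
E
```

```text
clock: 8.03
tool_pos: [0.5203, 0.195, 0.3154]
eef_rot: [-0.208, 0.978, 0.0, -0.001]
contact_force: [-0.9, 0.2, -5.0]
opening: 0.38
finger_force: 39.8
shift [-0.0014 -0.0023 -0.0017] turn [ 0.0013 -0.0027  0.0064] q [ 0.13  0.69 -1.04  1.67  0.64  1.17  0.92] pos [0.5203 0.195  0.3154] yaw -156.03 t 8.03
top 0.052 258 [521.9 193.2] [521.7 193.1] 35.1 area r [67.58983683 67.31592665]
top 0.05 222 [522.1 192.6] [522.1 192.4] 34.6 area r [58.79802241 67.31592665]
top 0.047 203 [522.1 192.4] [522.4 192.3] 24.2 area r [44.13271114 46.8226259 ]
blk [array([0.4678, 0.5767]), array([0.1331, 0.2393])]
(158, array([0.5209, 0.3086, 0.1223]), ((520.614501953125, 308.7478332519531), (145.79925537109375, 7.503655910491943), 0.8135340213775635))
hex 47 [0.5231 0.1933 0.043 ]
cradle/key (array([ 0.5178, -0.1809,  0.1645]), ((518.3018798828125, -181.5531768798828), (33.9535026550293, 34.236515045166016), 22.293642044067383))
scene 0.052 160 [524.8 192.7] [526.9 193.5] 32.2 area r [54.3379593  47.80672661]
scene 0.05 148 [525.2 193.4] [524.5 192.3] 23.3 area r [44.42423809 45.93163154]
scene 0.047 136 [525.9 194.7] [525.7 193.8] 22.8 area r [44.07098314 43.02490435]
blk [array([0.4686, 0.5792]), array([0.1307, 0.2393])]
(180, array([0.5234, 0.3098, 0.1209]), ((521.645263671875, 308.4228210449219), (150.65147399902344, 9.517831802368164), 0.9955772757530212))
hex 24 [0.5255 0.1931 0.043 ]
cradle/key (array([ 0.5222, -0.1765,  0.1617]), ((519.84912109375, -181.8734130859375), (39.05510330200195, 36.50568771362305), 26.634586334228516))
```

View pics/s1.png

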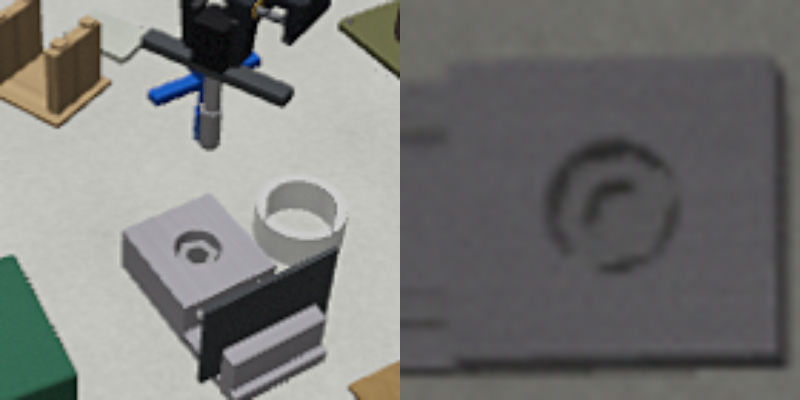

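The left crop shows the key held upright, its tip at (208,145), above the large clamp's socket at (198,252). I'm lowering to just above the well.

```bash
python3 -m inch '-1 -.0008 -.0014 .01 0 0 0;-1 -.0008 -.0014 .02 0 0 0;-1 0 0 .025 0 0 0;-1 0 0 .025 0 0 0;-1 0 0 .025 0 0 0;-1 0 0 .015 0 0 0;-1 0 0 .008 0 0 0;-1 0 0 0 0 0 0;-1 0 0 0 0 0 0'
python3 -c "
from h import *
need(.5228,.193,.185,203.6)"
```

```text
clock: 8.88
tool_pos: [0.5247, 0.1905, 0.1889]
eef_rot: [-0.205, 0.979, -0.0, -0.0]
contact_force: [-0.3, -0.8, -4.7]
opening: 0.382
finger_force: 39.8
shift [0.0008 0.0031 0.0039] turn [-0.     -0.0002  0.0011] q [ 0.08  0.83 -0.92  1.81  0.82  0.93  0.77] pos [0.5247 0.1905 0.1889] yaw -156.34 t 8.88
```

```bash
python3 -m inch '-1 .0008 .003 .005 0 0 0;-1 0 0 .005 0 0 0;-1 0 0 .004 0 0 0;-1 0 0 .004 0 0 0;-1 0 0 .003 0 0 0;-1 0 0 .003 0 0 0;-1 0 0 .002 0 0 0;-1 0 0 0 0 0 0'
python3 -c "
from h import *
need(.5228,.193,.135,203.6);print(get_state()['moment'])"
```

```text
clock: 9.55
tool_pos: [0.5223, 0.1934, 0.1624]
eef_rot: [-0.206, 0.979, -0.0, -0.0]
contact_force: [-0.1, -0.3, -5.7]
opening: 0.383
finger_force: 39.8
shift [-0.0003 -0.0005  0.0274] turn [-0.0002 -0.0007  0.0023] q [ 0.06  0.87 -0.89  1.83  0.87  0.89  0.73] pos [0.5223 0.1934 0.1624] yaw -156.27 t 9.55
[ 0.10601695 -0.09054087 -0.0310977 ]
```

Free so far at the mouth. I'm feeling further down in small steps.

```bash
python3 -m inch '-1 0 0 .002 0 0 0;-1 0 0 .002 0 0 0;-1 0 0 .002 0 0 0;-1 0 0 .001 0 0 0;-1 0 0 0 0 0 0'
python3 -c "
from h import *
need(.5228,.193,.135,203.6);print(get_state()['moment'])"
```

```text
clock: 9.97
tool_pos: [0.5228, 0.1924, 0.1557]
eef_rot: [-0.205, 0.979, -0.001, -0.0]
contact_force: [1.9, -3.4, -2.4]
opening: 0.381
finger_force: 39.8
shift [-0.0003  0.0006  0.0207] turn [-0.0022 -0.0006  0.0015] q [ 0.05  0.87 -0.88  1.84  0.88  0.88  0.72] pos [0.5228 0.1924 0.1557] yaw -156.31 t 9.97
[-0.78775387 -0.48735905 -0.04056793]
```

```bash
python3 -m inch '-1 0 0 .002 0 0 0;-1 0 0 .002 0 0 0;-1 0 0 .001 0 0 0;-1 0 0 0 0 0 0'
python3 -c "
from h import *
need(.5228,.193,.135,203.6);print(get_state()['moment'])"
```

```text
clock: 10.3
tool_pos: [0.5229, 0.1925, 0.1507]
eef_rot: [-0.205, 0.979, -0.001, -0.0]
contact_force: [1.9, -4.4, -0.1]
opening: 0.381
finger_force: 39.8
shift [-0.0002  0.0006  0.0157] turn [-0.0021 -0.0006  0.0016] q [ 0.05  0.88 -0.87  1.84  0.89  0.87  0.71] pos [0.5229 0.1925 0.1507] yaw -156.31 t 10.3
[-1.43528518 -0.54896819 -0.03647301]
```

It is going in, with a small side force. I'm easing sideways and going deeper.

```bash
python3 -m inch '-1 0 -.001 .002 0 0 0;-1 0 0 .002 0 0 0;-1 0 0 .002 0 0 0;-1 0 0 .002 0 0 0;-1 0 0 .002 0 0 0;-1 0 0 .001 0 0 0;-1 0 0 0 0 0 0'
python3 -c "
from h import *
need(.5228,.193,.135,203.6);print(get_state()['moment'])"
```

```text
clock: 10.88
tool_pos: [0.5233, 0.1925, 0.1406]
eef_rot: [-0.205, 0.979, -0.001, 0.001]
contact_force: [0.7, -4.4, 8.3]
opening: 0.38
finger_force: 39.8
shift [0.0003 0.0007 0.0056] turn [-0.0013  0.0008  0.0018] q [ 0.04  0.89 -0.86  1.85  0.91  0.85  0.7 ] pos [0.5233 0.1925 0.1406] yaw -156.29 t 10.88
[-1.63042346 -0.2820822  -0.09557771]
```

```bash
python3 -m inch '-1 0 -.001 0 0 0 0;-1 0 -.001 .001 0 0 0;-1 0 0 .0015 0 0 0;-1 0 0 .001 0 0 0;-1 0 0 0 0 0 0'
python3 -c "
from h import *
need(.5228,.193,.135,203.6);print(get_state()['moment'])"
```

```text
clock: 11.3
tool_pos: [0.5238, 0.1921, 0.1378]
eef_rot: [-0.206, 0.979, 0.001, 0.001]
contact_force: [-0.7, -3.8, 11.6]
opening: 0.379
finger_force: 39.8
shift [0.0006 0.0012 0.0028] turn [0.001  0.002  0.0026] q [ 0.04  0.9  -0.86  1.85  0.91  0.84  0.69] pos [0.5238 0.1921 0.1378] yaw -156.25 t 11.3
[-1.2085865   0.17603327 -0.09021267]
```

Seated 27 mm deep. Now turning clockwise.

```bash
python3 -m inch '-1 0 0 0 0 0 .05;-1 0 0 0 0 0 .1;-1 0 0 0 0 0 .1;-1 0 0 0 0 0 .1;-1 0 0 0 0 0 .1;-1 0 0 0 0 0 .1;-1 0 0 0 0 0 .1;-1 0 0 0 0 0 .1;-1 0 0 0 0 0 .05;-1 0 0 0 0 0 0'
python3 -c "
from h import *
need(.5228,.193,.135);print(get_state()['moment'],get_state()['contact_force'])"
```

```text
clock: 12.13
tool_pos: [0.5229, 0.1919, 0.1356]
eef_rot: [0.192, 0.981, 0.001, -0.001]
contact_force: [0.2, -1.1, -6.8]
opening: 0.38
finger_force: 39.8
shift [0.0005 0.001  0.0006] turn 0 q [-0.05  0.84 -0.66  1.86  0.77  0.72  0.02] pos [0.5229 0.1919 0.1356] yaw 157.92 t 12.13
[-0.31369303 -0.3472179   0.02245247] [ 0.19512625 -1.11657681 -6.83145228]
```

```bash
python3 -m inch '-1 0 0 0 0 0 .05;-1 0 0 0 0 0 .1;-1 0 0 0 0 0 .1;-1 0 0 0 0 0 .1;-1 0 0 0 0 0 .1;-1 0 0 0 0 0 .1;-1 0 0 0 0 0 .1;-1 0 0 0 0 0 .1;-1 0 0 0 0 0 .1;-1 0 0 0 0 0 .1;-1 0 0 0 0 0 .1;-1 0 0 0 0 0 .1;-1 0 0 0 0 0 .05;-1 0 0 0 0 0 0'
python3 -c "
from h import *
need(.5228,.193,.135);print(get_state()['moment'],get_state()['contact_force'])"
```

```text
clock: 13.3
tool_pos: [0.5232, 0.192, 0.1356]
eef_rot: [0.712, 0.702, 0.0, -0.001]
contact_force: [1.4, -1.0, -6.8]
opening: 0.382
finger_force: 39.8
shift [ 0.001  -0.0004  0.0006] turn 0 q [-0.23  0.78 -0.34  1.87  0.45  0.57 -0.88] pos [0.5232 0.192  0.1356] yaw 89.25 t 13.3
[-0.33112117 -0.42995528  0.05127277] [ 1.42497095 -1.01427008 -6.81608677]
```

```bash
python3 -m inch '-1 0 0 0 0 0 .05;-1 0 0 0 0 0 .08;-1 0 0 0 0 0 .08;-1 0 0 0 0 0 .08;-1 0 0 0 0 0 .08;-1 0 0 0 0 0 .08;-1 0 0 0 0 0 .05;-1 0 0 0 0 0 0'
python3 - <<'E'
from h import *
need(.5228,.193,.135);print(get_state()['moment'],get_state()['contact_force'])
p,W=cloud("scene");x,y=pix("scene",[.522,.22,.1])[0].astype(int)
cv2.imwrite("pics/t1.png",cv2.resize(p[y-60:y+60,x-60:x+60],(600,600))[:,:,::-1])
E
```

```text
clock: 13.97
tool_pos: [0.5232, 0.1917, 0.1356]
eef_rot: [0.863, 0.505, -0.0, -0.001]
contact_force: [1.9, -1.3, -8.7]
opening: 0.381
finger_force: 39.8
shift [ 0.0009 -0.001   0.0006] turn 0 q [-0.31  0.77 -0.21  1.87  0.29  0.53 -1.22] pos [0.5232 0.1917 0.1356] yaw 60.64 t 13.97
[-0.32413942 -0.34667171  0.03405007] [ 1.87448933 -1.30391365 -8.73587126]
```

View pics/t1.png

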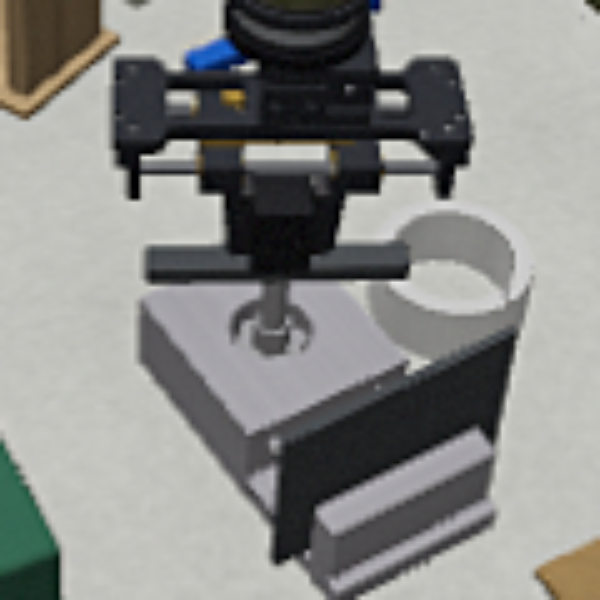

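The key is seated in the well at (270,335) and the fingers grip its block. I'm continuing in small chunks.

```bash
python3 -m inch '-1 0 0 0 0 0 .05;-1 0 0 0 0 0 .06;-1 0 0 0 0 0 .06;-1 0 0 0 0 0 .06;-1 0 0 0 0 0 .05;-1 0 0 0 0 0 .03;-1 0 0 0 0 0 0'
python3 -c "
from h import *
need(.5228,.193,.135);print(get_state()['moment'],get_state()['contact_force'])"
python3 -m inch '-1 0 0 0 0 0 .05;-1 0 0 0 0 0 .06;-1 0 0 0 0 0 .05;-1 0 0 0 0 0 .03;-1 0 0 0 0 0 0'
python3 -c "
from h import *
need(.5228,.193,.135);print(get_state()['moment'],get_state()['contact_force'])"
```

```text
clock: 14.6
tool_pos: [0.523, 0.1915, 0.1357]
eef_rot: [0.931, 0.365, -0.001, -0.001]
contact_force: [0.8, 0.2, -11.9]
opening: 0.38
finger_force: 39.8
shift [ 0.0009 -0.0013  0.0007] turn 0 q [-0.36  0.77 -0.13  1.87  0.18  0.52 -1.43] pos [0.523  0.1915 0.1357] yaw 42.86 t 14.6
[-0.01174944 -0.26463347  0.08616321] [  0.76699766   0.16661245 -11.86687659]
clock: 15.02
tool_pos: [0.523, 0.1914, 0.1357]
eef_rot: [0.961, 0.275, -0.001, -0.0]
contact_force: [0.4, 1.0, -15.0]
opening: 0.383
finger_force: 39.8
shift [ 0.0007 -0.0014  0.0007] turn 0 q [-0.39  0.76 -0.08  1.87  0.11  0.51 -1.55] pos [0.523  0.1914 0.1357] yaw 31.94 t 15.02
[ 0.18555099 -0.2316529   0.0699141 ] [  0.39085415   0.95150842 -15.01185878]
```

```bash
python3 -m inch '-1 0 0 .001 0 0 0.03;-1 0 0 .001 0 0 .05;-1 0 0 0 0 0 .05;-1 0 0 0 0 0 .04;-1 0 0 0 0 0 .03;-1 0 0 0 0 0 0'
python3 -c "
from h import *
need(.5228,.193,.135);print(get_state()['moment'],get_state()['contact_force'])"
python3 -m inch '-1 0 0 0 0 0 .04;-1 0 0 0 0 0 .05;-1 0 0 0 0 0 .05;-1 0 0 0 0 0 .03;-1 0 0 0 0 0 0'
python3 -c "
from h import *
need(.5228,.193,.135);print(get_state()['moment'],get_state()['contact_force'])"
```

```text
clock: 15.52
tool_pos: [0.5238, 0.1916, 0.1355]
eef_rot: [0.984, 0.177, 0.001, -0.0]
contact_force: [-1.6, 1.0, 3.0]
opening: 0.384
finger_force: 39.8
shift [-0.0004 -0.0017  0.0005] turn 0 q [-0.42  0.76 -0.02  1.88  0.03  0.5  -1.68] pos [0.5238 0.1916 0.1355] yaw 20.37 t 15.52
[0.15585819 0.62819185 0.0894463 ] [-1.62532185  0.95245376  2.98871043]
clock: 15.93
tool_pos: [0.524, 0.1915, 0.1354]
eef_rot: [0.996, 0.093, 0.001, -0.0]
contact_force: [-2.4, 1.0, 5.5]
opening: 0.381
finger_force: 39.8
shift [-0.0009 -0.0017  0.0004] turn 0 q [-0.44  0.77  0.02  1.88 -0.03  0.5  -1.79] pos [0.524  0.1915 0.1354] yaw 10.64 t 15.93
[0.18599714 0.75044242 0.04107248] [-2.41286009  1.04429798  5.54457432]
```

```bash
python3 -m inch '-1 0 0 0 0 0 .04;-1 0 0 0 0 0 .05;-1 0 0 0 0 0 .05;-1 0 0 0 0 0 .03;-1 0 0 0 0 0 0'
python3 -c "
from h import *
need(.5228,.193,.135);print(get_state()['moment'],get_state()['contact_force'])"
python3 -m inch '-1 0 0 0 0 0 .04;-1 0 0 0 0 0 .05;-1 0 0 0 0 0 .05;-1 0 0 0 0 0 .03;-1 0 0 0 0 0 0'
python3 -c "
from h import *
need(.5228,.193,.135);print(get_state()['moment'],get_state()['contact_force'])"
```

```text
clock: 16.35
tool_pos: [0.524, 0.1914, 0.1354]
eef_rot: [1.0, 0.008, 0.001, -0.0]
contact_force: [-2.7, -0.2, 6.4]
opening: 0.383
finger_force: 39.8
shift [-0.0011 -0.0016  0.0004] turn 0 q [-0.47  0.77  0.06  1.88 -0.09  0.5  -1.9 ] pos [0.524  0.1914 0.1354] yaw 0.9 t 16.35
[0.15689867 0.72687253 0.09034792] [-2.69731594 -0.18887407  6.42682949]
clock: 16.77
tool_pos: [0.5239, 0.1913, 0.1354]
eef_rot: [0.997, -0.077, 0.0, -0.0]
contact_force: [-3.3, 0.6, 6.9]
opening: 0.38
finger_force: 39.8
shift [-0.0014 -0.0015  0.0004] turn 0 q [-0.5   0.77  0.11  1.88 -0.16  0.5  -2.01] pos [0.5239 0.1913 0.1354] yaw -8.84 t 16.77
[0.11001788 0.70342031 0.09996326] [-3.32996838  0.62023239  6.8825331 ]
```

```bash
python3 -m inch '-1 0 0 0 0 0 .03;-1 0 0 0 0 0 .04;-1 0 0 0 0 0 .03;-1 0 0 0 0 0 .03;-1 0 0 0 0 0 0'
python3 -c "
from h import *
need(.5228,.193,.135);print(get_state()['moment'],get_state()['contact_force'])"
python3 -m inch '-1 0 0 0 0 0 .03;-1 0 0 0 0 0 .03;-1 0 0 0 0 0 .03;-1 0 0 0 0 0 .03;-1 0 0 0 0 0 0'
python3 - <<'E'
from h import *
need(.5228,.193,.135);print(get_state()['moment'],get_state()['contact_force'])
p,W=cloud("scene");x,y=pix("scene",[.522,.22,.09])[0].astype(int)
a=np.load("scene0.npz")["p"]
cv2.imwrite("pics/t2.png",np.hstack([cv2.resize(i[y-45:y+45,x-45:x+45],(400,400)) for i in (a,p)])[:,:,::-1])
E
```

```text
clock: 17.18
tool_pos: [0.5239, 0.1913, 0.1353]
eef_rot: [0.99, -0.14, 0.0, -0.0]
contact_force: [-3.0, -0.1, 5.0]
opening: 0.38
finger_force: 40.4
shift [-0.0015 -0.0013  0.0003] turn 0 q [-0.52  0.77  0.14  1.88 -0.2   0.5  -2.09] pos [0.5239 0.1913 0.1353] yaw -16.08 t 17.18
[-0.0919396   0.61983686  0.86606524] [-2.97145547 -0.1109399   4.97937937]
clock: 17.6
tool_pos: [0.5237, 0.1914, 0.1352]
eef_rot: [0.98, -0.198, 0.0, 0.0]
contact_force: [-1.9, -0.6, 5.9]
opening: 0.386
finger_force: 41.5
shift [-0.0015 -0.0011  0.0002] turn 0 q [-0.53  0.78  0.17  1.88 -0.25  0.5  -2.16] pos [0.5237 0.1914 0.1352] yaw -22.79 t 17.6
[-0.07937058  0.63538647  1.58205065] [-1.90735771 -0.60285957  5.88584374]
```

View pics/t2.png

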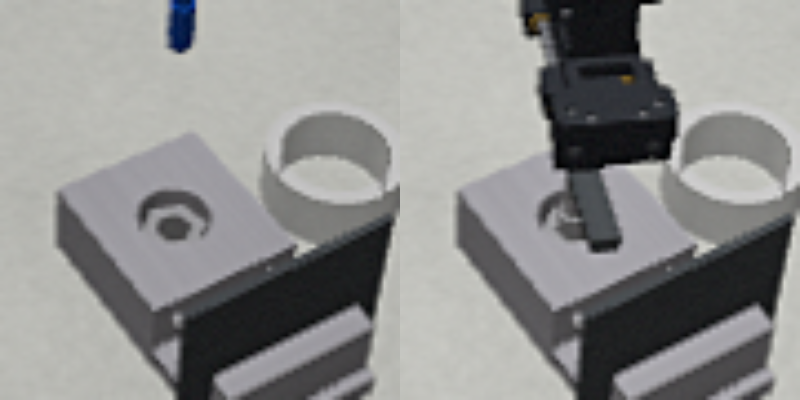

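The moment about z rose from 0.1 to 0.87 to 1.58 N m, so the screw is home against its stop. The right crop shows the bar end at (605,215), clear of the slate. I'm easing back into the play and lifting out.

```bash
python3 -m inch '-1 0 0 0 0 0 -.06;-1 0 0 0 0 0 -.07;-1 0 0 0 0 0 -.07;-1 0 0 0 0 0 -.04;-1 0 0 0 0 0 0'
python3 -c "
from h import *
need(.5228,.193,.135);print(get_state()['moment'],get_state()['contact_force'])"
python3 -m inch '-1 0 0 -.003 0 0 0;-1 0 0 -.004 0 0 0;-1 0 0 -.006 0 0 0;-1 0 0 -.008 0 0 0;-1 0 0 -.01 0 0 0;-1 0 0 -.012 0 0 0;-1 0 0 -.015 0 0 0;-1 0 0 -.02 0 0 0;-1 0 0 -.025 0 0 0;-1 0 0 -.025 0 0 0;-1 0 0 -.025 0 0 0;-1 0 0 -.02 0 0 0;-1 0 0 -.01 0 0 0;-1 0 0 0 0 0 0'
python3 - <<'E'
from h import *
need(.518,-.1815,.317,23.6);print(get_state()['moment'])
p,W=cloud("top");x,y=pix("top",[.522,.193,.25])[0].astype(int)
q,_=cloud("scene");u,v=pix("scene",[.522,.193,.2])[0].astype(int)
cv2.imwrite("pics/l1.png",np.hstack([cv2.resize(q[max(v-60,0):v+60,u-60:u+60],(400,400)),cv2.resize(p[y-60:y+60,x-60:x+60],(400,400))])[:,:,::-1])
g=(np.hypot(W[...,0]-.523,W[...,1]-.193)<.11)&(W[...,2]>.283)&(W[...,2]<.302);print(g.sum())
# hex angle / jaw check
E
```

```text
clock: 18.07
tool_pos: [0.5239, 0.1913, 0.1352]
eef_rot: [0.997, -0.081, 0.0, -0.001]
contact_force: [-3.2, 1.3, 6.3]
opening: 0.379
finger_force: 39.8
shift [-0.0013 -0.0015  0.0002] turn 0 q [-0.5   0.77  0.11  1.88 -0.16  0.5  -2.01] pos [0.5239 0.1913 0.1352] yaw -9.34 t 18.07
[0.14735651 0.73619571 0.04311109] [-3.20972132  1.30793666  6.28097626]
clock: 19.23
tool_pos: [0.5259, 0.1911, 0.3204]
eef_rot: [0.997, -0.083, 0.003, -0.002]
contact_force: [-0.5, -0.2, -0.0]
opening: 0.003
finger_force: 0.0
shift [0.0535 0.3689 0.0024] turn [-0.0016 -0.0074 -0.5774] q [-0.54  0.52  0.18  1.69 -0.11  0.93 -2.05] pos [0.5259 0.1911 0.3204] yaw -9.48 t 19.23
[ 0.03465529 -0.02089736  0.03277744]
0
```

View pics/l1.png

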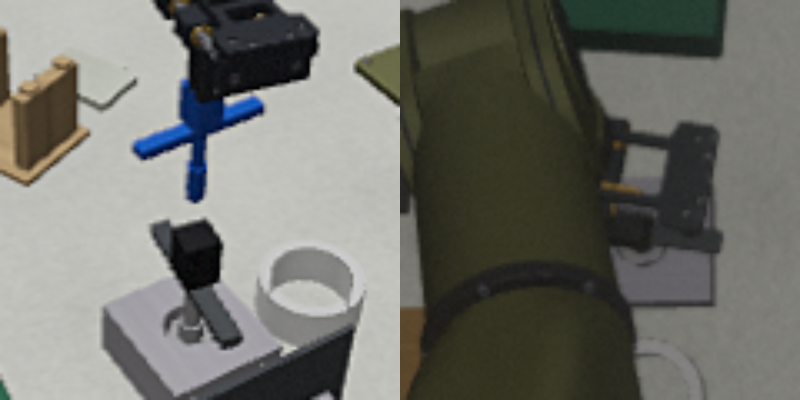

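The key slipped out of the fingers and still stands in the socket; it is upright at left crop (195,255). I'm opening and measuring the key's pose.

```bash
python3 -m inch '1 0 0 0 0 0 0;1 0 0 0 0 0 0;1 0 0 0 0 0 0;1 0 0 0 0 0 0;1 0 0 0 0 0 0;1 0 0 0 0 0 0;1 0 0 0 0 0 0;1 0 0 0 0 0 0;1 0 0 0 0 0 0;1 0 0 0 0 0 0'
python3 - <<'E'
from h import *
need(.5228,.193,.135)
p,W=cloud("scene")
d=np.hypot(W[...,0]-.523,W[...,1]-.193)
for a,b,r in((.155,.175,.04),(.1,.12,.1),(.11,.118,.1)):
    k=(d<r)&(W[...,2]>a)&(W[...,2]<b)&(W[...,1]<.29);P=W[k];print(len(P),P.mean(0).round(4),P[:,2].max(),cv2.minAreaRect((P[:,:2]*1000).astype(np.float32)))
k=(d<.04)&(W[...,2]>.12);P=W[k];print("blk z",np.percentile(P[:,2],[1,50,90,99]))
t=P[P[:,2]>np.percentile(P[:,2],99)-.005];A=np.c_[t[:,:2]-t[:,:2].mean(0),np.ones(len(t))];print("top plane",t.mean(0),np.linalg.lstsq(A,t[:,2],rcond=None)[0])
E
```

```text
clock: 20.17
tool_pos: [0.5237, 0.1908, 0.3174]
eef_rot: [0.997, -0.082, 0.0, 0.0]
contact_force: [0.0, 0.3, 0.7]
opening: 0.732
finger_force: 0.0
shift [-0.0013 -0.002   0.1824] turn 0 q [-0.54  0.52  0.18  1.7  -0.11  0.93 -2.05] pos [0.5237 0.1908 0.3174] yaw -9.41 t 20.17
132 [0.5259 0.1935 0.162 ] 0.16659194865710167 ((524.377685546875, 190.1501922607422), (38.36737060546875, 34.22072219848633), 80.62104797363281)
223 [0.5296 0.2112 0.1133] 0.11908298642762973 ((525.630615234375, 191.35984802246094), (151.21450805664062, 32.02716827392578), 85.4370346069336)
179 [0.5285 0.2106 0.1145] 0.11799339161363973 ((526.1618041992188, 191.0125274658203), (151.23480224609375, 24.339630126953125), 81.72383880615234)
blk z [0.13074513 0.55459312 0.68621996 0.70645292]
top plane [0.49177119 0.18329435 0.70610837] [-0.62603469 -0.27623602  0.70610837]
```

```bash
python3 -m inch '1 0 -.0007 .01 0 0 0;1 0 0 .02 0 0 0;1 0 0 .03 0 0 0;1 0 0 .03 0 0 0;1 0 0 .03 0 0 0;1 0 0 .03 0 0 0;1 0 0 .02 0 0 0;1 0 0 .01 0 0 0;1 0 0 0 0 0 0'
python3 -c "
from h import *
need(.5235,.1915,.135,-8.8)"
```

```text
clock: 20.97
tool_pos: [0.5223, 0.191, 0.135]
eef_rot: [0.997, -0.082, -0.002, 0.001]
contact_force: [-0.3, -0.6, -0.8]
opening: 1.001
finger_force: 0.0
shift [ 0.0011 -0.0007  0.    ] turn [ 0.0025  0.0039 -0.0105] q [-0.5   0.77  0.11  1.88 -0.16  0.5  -2.01] pos [0.5223 0.191  0.135 ] yaw -9.4 t 20.97
```

```bash
python3 -m inch '1 .001 -.0007 0 .0025 .004 -.01;-1 0 0 0 0 0 0;-1 0 0 0 0 0 0;-1 0 0 0 0 0 0;-1 0 0 0 0 0 0;-1 0 0 0 0 0 0;-1 0 0 0 0 0 0;-1 0 0 0 0 0 0;-1 0 0 0 0 0 0;-1 0 0 0 0 0 0;-1 0 0 0 0 0 0;-1 0 0 0 0 0 0;-1 0 0 0 0 0 0' 60
python3 -c "
from h import *
need(.5235,.1915,.135,-8.8);print(get_state()['moment'])"
python3 -m inch '-1 0 0 0 0 0 -.03;-1 0 0 0 0 0 -.05;-1 0 0 0 0 0 -.05;-1 0 0 0 0 0 -.03;-1 0 0 0 0 0 0'
python3 -c "
from h import *
need(.5235,.1915,.135,-8.8);print(get_state()['moment'])"
```

```text
clock: 22.05
tool_pos: [0.5248, 0.1913, 0.1374]
eef_rot: [0.997, -0.077, 0.002, -0.001]
contact_force: [-0.4, -2.1, 2.9]
opening: 0.383
finger_force: 60.0
shift [-0.0013  0.      0.0024] turn [-0.0014 -0.0038 -0.001 ] q [-0.5   0.77  0.11  1.88 -0.16  0.5  -2.  ] pos [0.5248 0.1913 0.1374] yaw -8.86 t 22.05
[-0.55749313  0.13784258  0.06294089]
clock: 22.47
tool_pos: [0.5249, 0.1916, 0.1374]
eef_rot: [1.0, 0.003, 0.002, -0.001]
contact_force: [-1.1, -2.9, 2.8]
opening: 0.381
finger_force: 60.0
shift [-0.0014  0.0001  0.0024] turn [-0.0018 -0.004   0.1603] q [-0.47  0.76  0.07  1.88 -0.1   0.5  -1.9 ] pos [0.5249 0.1916 0.1374] yaw 0.39 t 22.47
[-0.71031991  0.20585906 -0.00463746]
```

```bash
python3 -m inch '-1 0 0 -.001 0 0 0;-1 0 0 -.001 0 0 0;-1 0 0 -.001 0 0 0;-1 0 0 -.001 0 0 0;-1 0 0 0 0 0 0'
python3 -c "
from h import *
need(.5235,.1915,.135,-8.8);print(get_state()['moment'])"
```

```text
clock: 22.88
tool_pos: [0.5239, 0.1917, 0.1378]
eef_rot: [1.0, 0.003, 0.001, 0.0]
contact_force: [5.3, -1.4, -33.9]
opening: 0.38
finger_force: 60.0
shift [-0.0004  0.0002  0.0028] turn [ 1.000e-04 -1.200e-03  1.596e-01] q [-0.47  0.76  0.07  1.88 -0.1   0.5  -1.9 ] pos [0.5239 0.1917 0.1378] yaw 0.35 t 22.88
[-0.16284222 -1.50182228 -0.02619447]
```

It jams under a straight pull. I'm wiggling it within the play under a light upward pull.

```bash
python3 -m inch '-1 0 0 .0015 0 0 .05;-1 0 0 0 0 0 .04;-1 0 0 0 0 0 -.06;-1 0 0 0 0 0 -.07;-1 0 0 0 0 0 -.04;-1 0 0 0 0 0 .08;-1 0 0 0 0 0 0'
python3 -c "
from h import *
need(.5235,.1915,.135);print(get_state()['moment'],get_state()['contact_force'])"
python3 -m inch '-1 .0015 0 0 0 0 0;-1 0 0 0 0 0 0'
python3 -c "
from h import *
need(.5235,.1915,.135);print(get_state()['moment'],get_state()['contact_force'])"
python3 -m inch '-1 -.0015 0 0 0 0 0;-1 -.0015 0 0 0 0 0;-1 0 0 0 0 0 0'
python3 -c "
from h import *
need(.5235,.1915,.135);print(get_state()['moment'],get_state()['contact_force'])"
```

```text
clock: 23.47
tool_pos: [0.5242, 0.1916, 0.1377]
eef_rot: [1.0, 0.002, 0.001, -0.0]
contact_force: [4.0, -1.4, -25.6]
opening: 0.378
finger_force: 60.0
shift [-0.0007  0.0001  0.0027] turn 0 q [-0.47  0.76  0.07  1.88 -0.1   0.5  -1.9 ] pos [0.5242 0.1916 0.1377] yaw 0.21 t 23.47
[-0.26868992 -1.03729836 -0.09521165] [  3.98611303  -1.41031165 -25.5562249 ]
clock: 23.63
tool_pos: [0.5246, 0.1917, 0.1377]
eef_rot: [1.0, 0.004, -0.0, 0.0]
contact_force: [1.6, -1.2, -27.0]
opening: 0.378
finger_force: 60.0
shift [-0.0011  0.0002  0.0027] turn 0 q [-0.47  0.77  0.07  1.87 -0.1   0.51 -1.9 ] pos [0.5246 0.1917 0.1377] yaw 0.41 t 23.63
[-0.26413966 -0.67581202 -0.13103113] [  1.61014383  -1.20298867 -27.00760863]
clock: 23.88
tool_pos: [0.5237, 0.1917, 0.1378]
eef_rot: [1.0, 0.003, 0.002, -0.0]
contact_force: [6.4, -2.0, -32.1]
opening: 0.381
finger_force: 60.0
shift [-0.0002  0.0002  0.0028] turn 0 q [-0.48  0.76  0.07  1.88 -0.1   0.5  -1.9 ] pos [0.5237 0.1917 0.1378] yaw 0.39 t 23.88
[-0.3441336  -1.64109644 -0.11378036] [  6.43575302  -1.9777813  -32.07529746]
```

```bash
python3 -m inch '-1 .0015 0 .0015 0 .015 0;-1 0 0 0 0 0 0'
python3 -c "
from h import *
need(.5235,.1915,.135);print(get_state()['moment'],get_state()['contact_force'])"
python3 -m inch '-1 .001 0 0 0 .015 0;-1 0 0 0 0 0 0'
python3 -c "
from h import *
need(.5235,.1915,.135);print(get_state()['moment'],get_state()['contact_force'])"
python3 -m inch '-1 0 0 0 0 0 -.06;-1 0 0 0 0 0 0'
python3 -c "
from h import *
need(.5235,.1915,.135);print(get_state()['moment'],get_state()['contact_force'])"
python3 -m inch '-1 0 0 0 0 0 -.06;-1 0 0 0 0 0 0'
python3 -c "
from h import *
need(.5235,.1915,.135);print(get_state()['moment'],get_state()['contact_force'])"
```

```text
clock: 24.05
tool_pos: [0.5237, 0.1917, 0.1377]
eef_rot: [1.0, 0.003, 0.009, -0.0]
contact_force: [2.1, -2.9, -20.8]
opening: 0.381
finger_force: 60.0
shift [-0.0003  0.0002  0.0027] turn 0 q [-0.48  0.76  0.07  1.89 -0.1   0.48 -1.91] pos [0.5237 0.1917 0.1377] yaw 0.38 t 24.05
[-0.58211832 -0.35197051 -0.16905716] [  2.06940503  -2.94708596 -20.83108508]
clock: 24.22
tool_pos: [0.5235, 0.1917, 0.1377]
eef_rot: [1.0, 0.003, 0.015, -0.0]
contact_force: [-0.4, -3.4, -20.4]
opening: 0.38
finger_force: 60.0
shift [-0.0001  0.0002  0.0027] turn 0 q [-0.49  0.76  0.08  1.9  -0.09  0.46 -1.91] pos [0.5235 0.1917 0.1377] yaw 0.38 t 24.22
[-0.50005989  0.60013743 -0.13030853] [ -0.40059593  -3.39148253 -20.39915983]
clock: 24.38
tool_pos: [0.5238, 0.1919, 0.1377]
eef_rot: [0.999, 0.034, 0.015, 0.0]
contact_force: [-0.4, -2.7, -20.5]
opening: 0.378
finger_force: 60.0
shift [-0.0004  0.0003  0.0026] turn 0 q [-0.48  0.76  0.06  1.9  -0.07  0.46 -1.87] pos [0.5238 0.1919 0.1377] yaw 3.92 t 24.38
[-0.47728762  0.946554   -0.01611216] [ -0.42592789  -2.66859387 -20.46061348]
clock: 24.55
tool_pos: [0.5239, 0.192, 0.1377]
eef_rot: [0.998, 0.063, 0.015, 0.0]
contact_force: [-1.9, -3.1, -21.0]
opening: 0.383
finger_force: 60.0
shift [-0.0005  0.0004  0.0027] turn 0 q [-0.47  0.76  0.05  1.9  -0.05  0.46 -1.84] pos [0.5239 0.192  0.1377] yaw 7.27 t 24.55
[-0.31804908  1.11086478  0.05967834] [ -1.85068498  -3.11574612 -20.99142336]
```

```bash
python3 -m inch '-1 0 .001 -.001 0 -.013 .05;-1 0 0 0 0 0 .05;-1 0 0 0 0 0 0'
python3 -c "
from h import *
need(.5235,.1915,.135);print(get_state()['moment'],get_state()['contact_force'])"
python3 -m inch '-1 0 0 -.001 0 0 .04;-1 0 0 -.001 0 0 .04;-1 0 0 0 0 0 0'
python3 -c "
from h import *
need(.5235,.1915,.135);print(get_state()['moment'],get_state()['contact_force'])"
python3 -m inch '-1 0 0 -.001 0 0 -.05;-1 0 0 -.001 0 0 -.06;-1 0 0 0 0 0 0'
python3 -c "
from h import *
need(.5235,.1915,.135);print(get_state()['moment'],get_state()['contact_force'])"
```

```text
clock: 24.8
tool_pos: [0.5242, 0.1916, 0.1377]
eef_rot: [1.0, 0.011, 0.009, -0.0]
contact_force: [0.3, -1.3, -29.2]
opening: 0.38
finger_force: 60.0
shift [-0.0008  0.0001  0.0027] turn 0 q [-0.48  0.76  0.07  1.89 -0.09  0.48 -1.9 ] pos [0.5242 0.1916 0.1377] yaw 1.32 t 24.8
[ 0.11183589  0.44393696 -0.03739244] [  0.3164419   -1.26082704 -29.19801628]
clock: 25.05
tool_pos: [0.5238, 0.1915, 0.1379]
eef_rot: [1.0, -0.028, 0.008, 0.0]
contact_force: [2.7, 0.3, -45.3]
opening: 0.382
finger_force: 60.0
shift [-0.0003  0.      0.0029] turn 0 q [-0.49  0.76  0.09  1.89 -0.12  0.48 -1.95] pos [0.5238 0.1915 0.1379] yaw -3.21 t 25.05
[ 0.24469994 -0.34185224 -0.01060384] [  2.66434366   0.2889776  -45.29654438]
clock: 25.3
tool_pos: [0.5232, 0.1917, 0.1381]
eef_rot: [1.0, 0.029, 0.007, 0.001]
contact_force: [5.7, 1.8, -61.4]
opening: 0.383
finger_force: 60.0
shift [0.0002 0.0002 0.0031] turn 0 q [-0.47  0.76  0.06  1.89 -0.08  0.48 -1.88] pos [0.5232 0.1917 0.1381] yaw 3.32 t 25.3
[ 0.54676367 -1.01858067  0.08887055] [  5.72115043   1.84372998 -61.38175081]
```

```bash
python3 - <<'E'
from h import *
p,W=cloud("scene");x,y=pix("scene",[.522,.2,.09])[0].astype(int)
q,T=cloud("top");u,v=pix("top",[.53,.18,.06])[0].astype(int)
np.savez("now.npz",p=p,W=W)
f=dict(interpolation=cv2.INTER_CUBIC)
cv2.imwrite("pics/j1.png",np.hstack([cv2.resize(p[y-38:y+22,x-25:x+15],(400,600),**f),cv2.resize(q[v-38:v+22,u-20:u+20],(400,600),**f)])[:,:,::-1])
# shaft/hex axis from scene depth: centroid per height slice near the axis
for a in np.arange(.045,.17,.01):
    k=(np.hypot(W[...,0]-.523,W[...,1]-.192)<.02)&(W[...,2]>a)&(W[...,2]<a+.01);P=W[k]
    if len(P)>3: print(round(a,3),len(P),P.mean(0).round(4))
E
```

```text
0.045 22 [0.5277 0.197  0.0489]
0.055 25 [0.5272 0.1956 0.0599]
0.065 12 [0.5262 0.1963 0.0695]
0.075 16 [0.5262 0.1953 0.0798]
0.085 9 [0.5272 0.1937 0.09  ]
0.095 5 [0.5305 0.1945 0.0993]
0.105 11 [0.5308 0.2001 0.1092]
0.115 15 [0.5361 0.1993 0.121 ]
0.125 22 [0.5373 0.1984 0.1306]
0.135 17 [0.5371 0.1954 0.1404]
0.145 19 [0.5371 0.1973 0.1499]
0.155 34 [0.5359 0.1907 0.1609]
0.165 7 [0.5299 0.1798 0.1685]
```

View pics/j1.png

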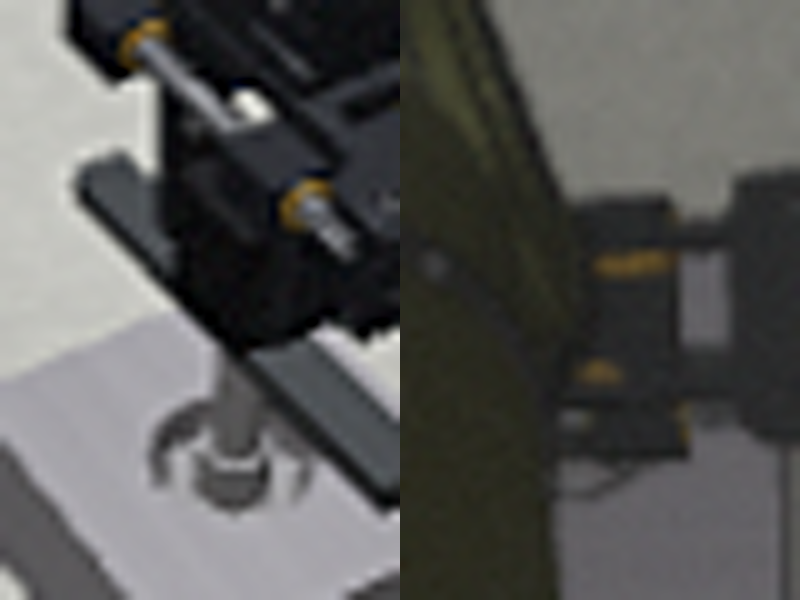

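The key sits normally in the well at (235,475), upright, with nothing hooked. It is evidently wedged angularly by the tightening torque. I'm rocking it under the pull; afterwards I'll re-seat it and re-check the stop with a gentler torque.

```bash
python3 -m inch '-1 0 0 0 0 .04 0;-1 0 0 0 0 -.08 0;-1 0 0 0 0 .08 0;-1 0 0 0 0 -.04 0;-1 0 0 0 .04 0 0;-1 0 0 0 -.08 0 0;-1 0 0 0 .08 0 0;-1 0 0 0 -.04 0 0;-1 0 0 0 0 0 0'
python3 -c "
from h import *
need(.5235,.1915,.135);print(get_state()['moment'],get_state()['contact_force'])"
```

```text
clock: 26.15
tool_pos: [0.5275, 0.1909, 0.1457]
eef_rot: [1.0, 0.027, 0.013, 0.0]
contact_force: [-1.4, -4.3, 1.0]
opening: 0.375
finger_force: 59.8
shift [-0.0043 -0.0008  0.0106] turn 0 q [-0.47  0.75  0.07  1.88 -0.07  0.49 -1.88] pos [0.5275 0.1909 0.1457] yaw 3.13 t 26.15
[-1.28985703  0.41929369  0.00273723] [-1.38545845 -4.317235    0.96542013]
```

```bash
cat >> h.py <<'E'
def bar(c):
    p,W=cloud("scene");d=np.hypot(W[...,0]-c[0],W[...,1]-c[1]);k=(d>.035)&(d<.075)&(W[...,2]>.07)&(W[...,2]<.4)&(W[...,1]<c[1]+.08)
    z=np.histogram(W[k][:,2],np.arange(.07,.4,.004));print([(round(b,3),a) for a,b in zip(*z) if a>4])
E
python3 - <<'E'
from h import *
bar((.523,.192))
z=np.load("now.npz");W=z["W"];d=np.hypot(W[...,0]-.523,W[...,1]-.192);k=(d>.035)&(d<.075)&(W[...,2]>.07)&(W[...,2]<.4)&(W[...,1]<.27)
h=np.histogram(W[k][:,2],np.arange(.07,.4,.004));print([(round(b,3),a) for a,b in zip(*h) if a>4])
E
```

```text
[(np.float64(0.102), np.int64(8)), (np.float64(0.106), np.int64(22)), (np.float64(0.11), np.int64(29)), (np.float64(0.114), np.int64(120)), (np.float64(0.202), np.int64(13)), (np.float64(0.206), np.int64(20)), (np.float64(0.21), np.int64(23)), (np.float64(0.214), np.int64(42)), (np.float64(0.218), np.int64(45)), (np.float64(0.222), np.int64(78)), (np.float64(0.23), np.int64(23)), (np.float64(0.234), np.int64(46)), (np.float64(0.238), np.int64(160)), (np.float64(0.242), np.int64(71)), (np.float64(0.246), np.int64(28)), (np.float64(0.25), np.int64(14)), (np.float64(0.254), np.int64(22)), (np.float64(0.258), np.int64(14)), (np.float64(0.262), np.int64(23)), (np.float64(0.266), np.int64(17)), (np.float64(0.27), np.int64(18)), (np.float64(0.274), np.int64(18)), (np.float64(0.278), np.int64(33)), (np.float64(0.282), np.int64(39)), (np.float64(0.286), np.int64(86)), (np.float64(0.29), np.int64(36)), (np.float64(0.294), np.int64(43)), (np.float64(0.298), np.int64(19)), (np.float64(0.314), np.int64(19)), (np.float64(0.318), np.int64(41)), (np.float64(0.322), np.int64(38)), (np.float64(0.326),
[... 1678 characters left out ...]
40)), (np.float64(0.318), np.int64(12)), (np.float64(0.322), np.int64(31)), (np.float64(0.326), np.int64(35)), (np.float64(0.33), np.int64(12)), (np.float64(0.334), np.int64(15)), (np.float64(0.338), np.int64(10)), (np.float64(0.342), np.int64(13)), (np.float64(0.346), np.int64(11)), (np.float64(0.35), np.int64(7)), (np.float64(0.354), np.int64(16)), (np.float64(0.358), np.int64(12)), (np.float64(0.362), np.int64(18)), (np.float64(0.366), np.int64(24)), (np.float64(0.37), np.int64(25)), (np.float64(0.374), np.int64(22)), (np.float64(0.378), np.int64(17)), (np.float64(0.382), np.int64(12)), (np.float64(0.386), np.int64(11)), (np.float64(0.39), np.int64(11)), (np.float64(0.394), np.int64(12))]
```

The bar is at the same height, so the grip slid 8 mm up the block. I'm regrasping lower.

```bash
python3 -m inch '1 0 0 0 0 0 0;1 0 0 0 0 0 0;1 0 0 0 0 0 0;1 0 0 0 0 0 0;1 0 0 0 0 0 0;1 0 0 0 0 0 0;1 0 0 0 0 0 0'
python3 -c "
from h import *
need(.5238,.1915,.134,1.5);print(get_state()['opening'])"
```

```text
clock: 26.78
tool_pos: [0.5261, 0.1912, 0.1434]
eef_rot: [1.0, 0.028, 0.011, -0.0]
contact_force: [0.3, -0.5, -0.7]
opening: 0.888
finger_force: 0.0
shift [-0.0024 -0.0004  0.0094] turn [-0.0001 -0.0217  0.0296] q [-0.47  0.75  0.06  1.89 -0.08  0.49 -1.88] pos [0.5261 0.1912 0.1434] yaw 3.2 t 26.78
0.8878539117293502
```

```bash
python3 -m inch '1 -.0024 -.0004 .005 0 -.0217 0;1 0 0 .0045 0 0 0;1 0 0 0 0 0 0;-1 0 0 0 0 0 0;-1 0 0 0 0 0 0;-1 0 0 0 0 0 0;-1 0 0 0 0 0 0;-1 0 0 0 0 0 0;-1 0 0 0 0 0 0;-1 0 0 0 0 0 0;-1 0 0 0 0 0 0;-1 0 0 0 0 0 0;-1 0 0 0 0 0 0;-1 0 0 0 0 0 0;-1 0 0 0 0 0 0' 60
python3 -c "
from h import *
need(.5238,.1915,.134,1.5);print(get_state()['moment'],get_state()['finger_force'])"
python3 -m inch '-1 0 0 -.001 0 0 -.06;-1 0 0 -.001 0 0 -.12;-1 0 0 -.001 0 0 -.12;-1 0 0 -.001 0 0 -.12;-1 0 0 0 0 0 -.06'
python3 -c "
from h import *
need(.5238,.1915,.134,1.5);print(get_state()['moment'],get_state()['contact_force'])"
```

```text
clock: 28.03
tool_pos: [0.5237, 0.1913, 0.1339]
eef_rot: [1.0, 0.028, -0.0, 0.0]
contact_force: [0.4, -0.7, 0.1]
opening: 0.381
finger_force: 60.3
shift [ 0.0002 -0.0002 -0.0001] turn [0.0006 0.0001 0.0296] q [-0.47  0.77  0.05  1.88 -0.08  0.5  -1.87] pos [0.5237 0.1913 0.1339] yaw 3.2 t 28.03
[0.01887037 0.0102561  0.02675738] 60.30043195467442
clock: 28.45
tool_pos: [0.5233, 0.1913, 0.1367]
eef_rot: [0.964, 0.267, -0.001, 0.0]
contact_force: [-0.8, -0.1, -5.6]
opening: 0.38
finger_force: 60.3
shift [0.0005 0.0001 0.0027] turn [2.000e-04 1.700e-03 5.151e-01] q [-0.39  0.76 -0.07  1.87  0.1   0.51 -1.56] pos [0.5233 0.1913 0.1367] yaw 31.01 t 28.45
[ 0.16173335 -0.08906033  0.00973569] [-0.7772203  -0.08319845 -5.55126048]
```

The key is free now; it rose about 3 mm with only its weight felt. I'm re-tightening gently to the stop.

```bash
python3 -m inch '-1 0 0 0.001 0 0 .06;-1 0 0 0 0 0 .1;-1 0 0 0 0 0 .1;-1 0 0 0 0 0 .1;-1 0 0 0 0 0 .1;-1 0 0 0 0 0 .08;-1 0 0 0 0 0 .05;-1 0 0 0 0 0 .03;-1 0 0 0 0 0 0'
python3 -c "
from h import *
need(.5238,.1915,.134,1.5);print(get_state()['moment'],get_state()['contact_force'])"
python3 -m inch '-1 0 0 0 0 0 .03;-1 0 0 0 0 0 .03;-1 0 0 0 0 0 0'
python3 -c "
from h import *
need(.5238,.1915,.134,1.5);print(get_state()['moment'],get_state()['contact_force'])"
```

```text
clock: 29.2
tool_pos: [0.5232, 0.1913, 0.1361]
eef_rot: [0.999, -0.042, -0.001, 0.001]
contact_force: [1.6, -0.3, -9.0]
opening: 0.38
finger_force: 60.3
shift [ 0.0006 -0.0002  0.0021] turn [ 0.0013  0.0012 -0.1104] q [-0.49  0.77  0.09  1.88 -0.13  0.5  -1.96] pos [0.5232 0.1913 0.1361] yaw -4.82 t 29.2
[ 0.121474   -0.36134904  0.08413238] [ 1.56967359 -0.25608287 -9.03885973]
clock: 29.45
tool_pos: [0.5232, 0.1913, 0.1362]
eef_rot: [0.997, -0.073, -0.001, 0.001]
contact_force: [2.1, 0.7, -13.1]
opening: 0.381
finger_force: 60.2
shift [ 0.0006 -0.0003  0.0022] turn [ 0.001   0.0013 -0.1719] q [-0.5   0.77  0.11  1.88 -0.15  0.5  -2.  ] pos [0.5232 0.1913 0.1362] yaw -8.35 t 29.45
[ 0.26936541 -0.51987479  0.06893381] [  2.14140997   0.68522439 -13.11685876]
```

```bash
python3 -m inch '-1 0 0 0.0005 0 0 .02;-1 0 0 0 0 0 .02;-1 0 0 0 0 0 0'
python3 -c "
from h import *
need(.5238,.1915,.134,1.5);print(get_state()['moment'],get_state()['contact_force'])"
python3 -m inch '-1 0 0 0 0 0 .02;-1 0 0 0 0 0 .02;-1 0 0 0 0 0 0'
python3 -c "
from h import *
need(.5238,.1915,.134,1.5);print(get_state()['moment'],get_state()['contact_force'])"
```

```text
clock: 29.7
tool_pos: [0.5232, 0.1913, 0.1362]
eef_rot: [0.996, -0.092, -0.0, 0.0]
contact_force: [0.3, 0.8, -11.9]
opening: 0.379
finger_force: 60.3
shift [ 0.0006 -0.0003  0.0022] turn [ 0.0009  0.001  -0.2109] q [-0.5   0.77  0.12  1.88 -0.17  0.5  -2.03] pos [0.5232 0.1913 0.1362] yaw -10.59 t 29.7
[ 0.10175167 -0.19659349  0.2891905 ] [  0.27703468   0.76403329 -11.92375825]
clock: 29.95
tool_pos: [0.5232, 0.1913, 0.1363]
eef_rot: [0.994, -0.112, -0.0, 0.001]
contact_force: [-0.1, -0.1, -10.8]
opening: 0.38
finger_force: 60.4
shift [ 0.0005 -0.0003  0.0023] turn [ 0.001   0.0009 -0.2507] q [-0.51  0.77  0.13  1.88 -0.18  0.5  -2.05] pos [0.5232 0.1913 0.1363] yaw -12.86 t 29.95
[ 0.09559293 -0.01179813  0.51931244] [ -0.05239233  -0.09239618 -10.80477563]
```

The moment rises 0.07 → 0.29 → 0.52 N m at the same angle as before, so the screw is home again. I'm unloading the twist only, then rocking gently under a light pull.

```bash
python3 -m inch '-1 0 0 0 0 0 -.03;-1 0 0 0 0 0 -.04;-1 0 0 0 0 0 0'
python3 -c "
from h import *
need(.5238,.1915,.134,1.5);print(get_state()['moment'],get_state()['contact_force'])"
python3 -m inch '-1 0 0 -.001 0 .03 0;-1 0 0 0 0 -.06 0;-1 0 0 0 0 .06 0;-1 0 0 0 0 -.03 0;-1 0 0 0 .03 0 0;-1 0 0 0 -.06 0 0;-1 0 0 0 .06 0 0;-1 0 0 0 -.03 0 0;-1 0 0 0 0 0 0'
python3 -c "
from h import *
need(.5238,.1915,.134,1.5);print(get_state()['moment'],get_state()['contact_force'])"
```

```text
clock: 30.2
tool_pos: [0.5233, 0.1912, 0.1363]
eef_rot: [0.997, -0.077, -0.0, 0.0]
contact_force: [-0.2, 0.6, -12.8]
opening: 0.381
finger_force: 60.3
shift [ 0.0004 -0.0003  0.0023] turn [ 0.0004  0.001  -0.18  ] q [-0.5   0.77  0.11  1.88 -0.16  0.5  -2.01] pos [0.5233 0.1912 0.1363] yaw -8.82 t 30.2
[ 0.1391605  -0.02662469 -0.06727515] [ -0.16933357   0.62028512 -12.82003604]
clock: 30.95
tool_pos: [0.5239, 0.1907, 0.1386]
eef_rot: [0.997, -0.077, 0.0, 0.001]
contact_force: [-1.3, -1.1, 1.4]
opening: 0.38
finger_force: 59.9
shift [-0.0003 -0.0008  0.0046] turn [ 0.0017 -0.0005 -0.1811] q [-0.5   0.77  0.11  1.88 -0.16  0.51 -2.01] pos [0.5239 0.1907 0.1386] yaw -8.88 t 30.95
[-0.33861979  0.32367918  0.08737545] [-1.29013928 -1.1466873   1.39062606]
```

```bash
python3 -m inch '-1 0 0 -.002 0 0.02 0;-1 0 0 -.001 0 -.04 0;-1 0 0 -.001 0 .02 0;-1 0 0 -.001 .02 0 0;-1 0 0 -.001 -.04 0 0;-1 0 0 -.001 .02 0 0;-1 0 0 0 0 0 0'
python3 - <<'E'
from h import *
need(.5238,.1915,.134,1.5);print(get_state()['moment'],get_state()['contact_force'])
p,W=cloud("scene");d=np.hypot(W[...,0]-.523,W[...,1]-.192);k=(d>.035)&(d<.075)&(W[...,2]>.07)&(W[...,2]<.14)&(W[...,1]<.27);print(np.histogram(W[k][:,2],np.arange(.1,.14,.002)))
E
```

```text
clock: 31.53
tool_pos: [0.5231, 0.1912, 0.1441]
eef_rot: [0.997, -0.077, -0.0, -0.001]
contact_force: [-2.7, 2.0, -11.1]
opening: 0.381
finger_force: 60.0
shift [ 0.0007 -0.0004  0.0101] turn [-0.0014  0.0003 -0.181 ] q [-0.5   0.76  0.11  1.88 -0.16  0.52 -2.01] pos [0.5231 0.1912 0.1441] yaw -8.87 t 31.53
[0.35430438 0.48387668 0.05301161] [ -2.66815766   2.034562   -11.10423447]
(array([ 0,  0,  0,  0,  1,  3,  7, 13,  8,  9, 38, 64, 17,  1,  0,  0,  0,
        0,  0,  0]), array([0.1  , 0.102, 0.104, 0.106, 0.108, 0.11 , 0.112, 0.114, 0.116,
       0.118, 0.12 , 0.122, 0.124, 0.126, 0.128, 0.13 , 0.132, 0.134,
       0.136, 0.138, 0.14 ]))
```

The bar rises with the tool, so I'm continuing to lift.

```bash
python3 -m inch '-1 0 0 -.002 0 .01 0;-1 0 0 -.002 0 -.01 0;-1 0 0 -.003 0 0 0;-1 0 0 -.003 0 0 0;-1 0 0 -.003 0 0 0;-1 0 0 0 0 0 0'
python3 -c "
from h import *
need(.5238,.1915,.134,1.5);print(get_state()['moment'],get_state()['contact_force'])"
python3 -m inch '-1 0 0 -.004 0 0 0;-1 0 0 -.006 0 0 0;-1 0 0 -.01 0 0 0;-1 0 0 -.015 0 0 0;-1 0 0 -.02 0 0 0;-1 0 0 -.02 0 0 0;-1 0 0 -.025 0 0 0;-1 0 0 -.025 0 0 0;-1 0 0 -.02 0 0 0;-1 0 0 -.012 0 0 0;-1 0 0 -.004 0 0 0;-1 0 0 0 0 0 0'
python3 - <<'E'
from h import *
need(.518,-.1815,.317,23.6);print(get_state()['moment'],get_state()['contact_force'])
E
```

```text
clock: 32.08
tool_pos: [0.5242, 0.1913, 0.1587]
eef_rot: [0.997, -0.077, 0.001, -0.0]
contact_force: [-3.3, 0.2, 0.3]
opening: 0.384
finger_force: 60.0
shift [-0.0004 -0.0002  0.0247] turn [-1.000e-04 -1.400e-03 -1.808e-01] q [-0.5   0.73  0.12  1.87 -0.15  0.55 -2.01] pos [0.5242 0.1913 0.1587] yaw -8.86 t 32.08
[0.20804965 0.83169086 0.00548581] [-3.26707958  0.24067607  0.33692786]
clock: 33.08
tool_pos: [0.5245, 0.1914, 0.3202]
eef_rot: [0.997, -0.077, 0.002, -0.0]
contact_force: [-0.6, 0.2, -5.1]
opening: 0.382
finger_force: 60.0
shift [0.051  0.3694 0.0029] turn [-2.000e-04 -3.600e-03 -5.666e-01] q [-0.54  0.52  0.18  1.69 -0.11  0.94 -2.05] pos [0.5245 0.1914 0.3202] yaw -8.86 t 33.08
[ 0.00978181 -0.02454398  0.03328146] [-0.63358401  0.1513862  -5.13422573]
```

```bash
python3 -m inch '-1 .001 .0077 0 0 0 0;-1 .002 .0154 0 0 0 0;-1 .0032 .0231 0 0 0 0;-1 .0043 .0308 0 0 0 0;-1 .0043 .0308 0 0 0 0;-1 .0043 .0308 0 0 0 0;-1 .0043 .0308 0 0 0 0;-1 .0043 .0308 0 0 0 0;-1 .0043 .0308 0 0 0 0;-1 .0043 .0308 0 0 0 0;-1 .0043 .0308 0 0 0 0;-1 .0043 .0308 0 0 0 0;-1 .0032 .0231 0 0 0 0;-1 .002 .0154 0 0 0 0;-1 .001 .0077 0 0 0 0;-1 0 0 0 0 0 -.1;-1 0 0 0 0 0 -.12;-1 0 0 0 0 0 -.12;-1 0 0 0 0 0 -.12;-1 0 0 0 0 0 -.1'
python3 -m inch '-1 0 0 0 0 0 0;-1 0 0 0 0 0 0'
python3 - <<'E'
from h import *
need(.518,-.1815,.317,23.6)
p,W=cloud("scene");c=get_state()["tool_pos"];d=np.hypot(W[...,0]-c[0],W[...,1]-c[1])
k=(d>.03)&(d<.09)&(W[...,2]>.26)&(W[...,2]<.3055);P=W[k];print(np.histogram(P[:,2],np.arange(.26,.308,.004)))
z=np.load("scene0.npz")
P=P[(P[:,2]>.285)&(P[:,2]<.302)];v=np.linalg.svd(P[:,:2]-P[:,:2].mean(0))[2][0];print("bar dir",np.degrees(np.arctan2(v[1],v[0])),cv2.minAreaRect((P[:,:2]*1000).astype(np.float32)))
_,W=cloud("scene",z["p"],z["d"]);d=np.hypot(W[...,0]-.518,W[...,1]+.18);k=(d>.03)&(d<.09)&(W[...,2]>.109)&(W[...,2]<.125);P=W[k]
print("orig",np.histogram(P[:,2],np.arange(.1,.13,.002))[0],cv2.minAreaRect((P[:,:2]*1000).astype(np.float32)))
E
```

```text
clock: 34.75
tool_pos: [0.5167, -0.1809, 0.3176]
eef_rot: [0.979, 0.205, -0.001, -0.0]
contact_force: [-0.3, -0.2, -4.9]
opening: 0.379
finger_force: 60.0
clock: 34.92
tool_pos: [0.5168, -0.1812, 0.3179]
eef_rot: [0.98, 0.2, -0.001, -0.0]
contact_force: [0.3, 0.1, -4.9]
opening: 0.378
finger_force: 60.0
shift [0.0009 0.0008 0.0009] turn [-0.001   0.0014 -0.0084] q [ 0.24  0.5   0.01  1.72 -0.01  0.93 -0.91] pos [ 0.5168 -0.1812  0.3179] yaw 23.12 t 34.92
(array([ 0,  0,  0,  0,  0,  3, 21, 26, 42, 56,  2]), array([0.26 , 0.264, 0.268, 0.272, 0.276, 0.28 , 0.284, 0.288, 0.292,
       0.296, 0.3  , 0.304]))
bar dir 113.50463794094377 ((518.4856567382812, -177.56971740722656), (21.841459274291992, 145.69390869140625), 23.329906463623047)
orig [ 0  0  0  0 13 24 31 22 39 32  5  0  0  0] ((528.6004638671875, -173.71353149414062), (71.0953369140625, 146.82920837402344), 39.192508697509766)
```

```bash
python3 -m inch '-1 .001 .0005 .01 0 0 -.008;-1 0 0 .02 0 0 0;-1 0 0 .03 0 0 0;-1 0 0 .03 0 0 0;-1 0 0 .03 0 0 0;-1 0 0 .02 0 0 0;-1 0 0 .015 0 0 0;-1 0 0 .01 0 0 0;-1 0 0 .003 0 0 0;-1 0 0 0 0 0 0'
python3 -c "
from h import *
need(.5185,-.181,.138,23.6);print(get_state()['moment'],get_state()['contact_force'])"
```

```text
clock: 35.8
tool_pos: [0.5183, -0.1816, 0.1499]
eef_rot: [0.979, 0.205, -0.001, 0.0]
contact_force: [-0.2, 0.4, -3.9]
opening: 0.381
finger_force: 60.0
shift [ 0.0005 -0.0005  0.0119] turn [-0.0002  0.0014  0.0017] q [ 0.25  0.73  0.    1.89 -0.    0.52 -0.9 ] pos [ 0.5183 -0.1816  0.1499] yaw 23.7 t 35.8
[ 0.03811569  0.0433837  -0.01743849] [-0.15079614  0.44934357 -3.85692509]
```

```bash
python3 -m inch '-1 0 0 .003 0 0 0;-1 0 0 .003 0 0 0;-1 0 0 .002 0 0 0;-1 0 0 .002 0 0 0;-1 0 0 0 0 0 0'
python3 -c "
from h import *
need(.5185,-.181,.138,23.6);print(get_state()['moment'],get_state()['contact_force'])"
python3 -m inch '-1 0 0 .001 0 0 0;-1 0 0 .001 0 0 0;-1 0 0 0 0 0 0'
python3 -c "
from h import *
need(.5185,-.181,.138,23.6);print(get_state()['moment'],get_state()['contact_force'])"
```

```text
clock: 36.22
tool_pos: [0.5184, -0.1818, 0.1406]
eef_rot: [0.979, 0.205, -0.0, 0.0]
contact_force: [0.3, -0.1, -4.2]
opening: 0.381
finger_force: 60.0
shift [ 0.0004 -0.0007  0.0026] turn [0.0005 0.0003 0.0018] q [ 0.25  0.75  0.    1.9  -0.    0.49 -0.9 ] pos [ 0.5184 -0.1818  0.1406] yaw 23.7 t 36.22
[0.00768388 0.03775069 0.00030686] [ 0.32131035 -0.0555086  -4.24963523]
clock: 36.47
tool_pos: [0.5186, -0.1819, 0.139]
eef_rot: [0.979, 0.205, 0.0, 0.0]
contact_force: [-0.9, 0.9, -1.0]
opening: 0.376
finger_force: 60.0
shift [ 0.0003 -0.0008  0.001 ] turn [ 0.0008 -0.      0.0018] q [ 0.25  0.75  0.    1.9   0.    0.49 -0.9 ] pos [ 0.5186 -0.1819  0.139 ] yaw 23.7 t 36.47
[ 0.03641578  0.13130405 -0.04085848] [-0.94522073  0.85094781 -1.04866892]
```

The bar touches the cheeks. I'm letting go, waiting, and rising.

```bash
python3 -m inch '-1 0 0 .0005 0 0 0;-.2 0 0 0 0 0 0;0 0 0 0 0 0 0;.3 0 0 0 0 0 0;1 0 0 0 0 0 0;1 0 0 0 0 0 0;1 0 0 0 0 0 0;1 0 0 0 0 0 0;1 0 0 0 0 0 0;1 0 0 0 0 0 0;1 0 0 0 0 0 0;1 0 0 0 0 0 0' 
python3 -m inch '1 0 0 -.01 0 0 0;1 0 0 -.02 0 0 0;1 0 0 -.03 0 0 0;1 0 0 -.03 0 0 0;1 0 0 -.03 0 0 0;1 0 0 -.03 0 0 0;1 0 0 -.015 0 0 0;1 -.03 0 0 0 0 0;1 -.03 0 0 0 0 0;1 -.03 0 0 0 0 0;1 -.03 0 0 0 0 0;1 -.03 0 0 0 0 0;1 -.03 0 0 0 0 0;1 0 0 0 0 0 0'
python3 - <<'E'
from h import *
p,W=cloud("top");q,_=cloud("scene")
for n in (W,cloud("top",*np.load("top0.npz").values())[1]): print(rect(n,(.518,-.181),.04,.15,.18),rect(n,(.518,-.181),.1,.112,.125))
s=pix("scene",[.518,-.18,.1])[0].astype(int);t=pix("scene",[.522,.193,.06])[0].astype(int)
cv2.imwrite("pics/f.png",np.hstack([cv2.resize(q[b-50:b+50,a-50:a+50],(400,400),interpolation=cv2.INTER_CUBIC) for a,b in (s,t)])[:,:,::-1])
E
```

```text
clock: 37.47
tool_pos: [0.5184, -0.1818, 0.1381]
eef_rot: [0.979, 0.205, -0.0, 0.0]
contact_force: [0.6, -0.2, 0.3]
opening: 1.001
finger_force: 0.0
clock: 38.63
tool_pos: [0.3473, -0.2563, 0.3038]
eef_rot: [0.979, 0.202, -0.002, 0.0]
contact_force: [-1.6, 0.5, 0.0]
opening: 1.0
finger_force: 0.0
(172, array([ 0.5187, -0.1803,  0.1646]), ((519.4343872070312, -181.18553161621094), (34.00120544433594, 35.479129791259766), 23.22032928466797)) (329, array([ 0.5159, -0.1764,  0.1165]), ((517.0275268554688, -182.31814575195312), (70.233642578125, 150.8457794189453), 24.005552291870117))
(171, array([ 0.5178, -0.1809,  0.1645]), ((518.3018798828125, -181.5531768798828), (33.9535026550293, 34.236515045166016), 22.293642044067383)) (320, array([ 0.5154, -0.1762,  0.1167]), ((516.1187133789062, -182.079345703125), (71.15631103515625, 147.61427307128906), 23.655418395996094))
```

View pics/f.png

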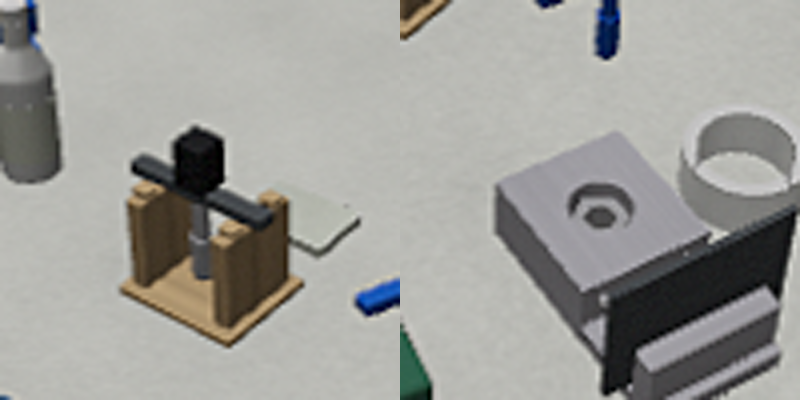

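The left crop shows the key hanging upright in the cradle at (200,180), within 1 mm of where it started. The right crop shows the empty socket at (600,212) with everything around it unmoved. Handing in.

```bash
python3 -c "
from plant import r
print(r.finish_job())"
```

```text
the job is handed in; nothing more can be done
None
```

I turned the screw clockwise to its hard stop, judged by the rise in wrist moment since the screw angle can't be read directly; after tightening the key jammed and slipped from the grip twice, so I worked it loose and tightened again gently to the same stop. The key is back hanging upright in its cradle, within about 1 mm of where it started, nothing else looks moved, and I handed the job in at about 39 s.

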